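# Hang the front display board

### The arm

A 6-joint arm with a two-finger parallel gripper is mounted at the origin on the work surface. World frame = base frame: x ahead of the robot, y to its left, z up, the work surface at z = 0. Lengths are in m, angles in rad, forces in N, time in s.
With the tool pointing down it reaches from about 0.275 to 0.725 m from the base axis. Payload 15.9 kg.
Tool frame: the origin (TCP) lies where the fingers leave the gripper's body, on its centre line; the fingertips stand 73 mm ahead of it and the grasp point (between the pads) lies 54 mm ahead of it; z points along the fingers, y is the direction in which the jaws open and shut (so a half turn about z gives the same grasp; the last joint's range is limited). The gripper opens to 85 mm and grips with 20 to 120 N. Pads are 22 mm wide; open, the fingers measure 114 mm over their backs; the gripper's body (76 mm by 85 mm) begins 54 mm behind the grasp point. The pads swing forward as they close: fully open they stand 13 mm farther back than shut.
Start: joints at [0, 0.213, -0.034, 1.323, 0, 1.571], TCP at [0.5, -0, 0.304] pointing down, gripper open.
Joint ranges: [-2.98, 2.98], [-0.74, 1.72], [-1.14, 1.35], [-2.1, 2.04], [-1.57, 1.44], [-3.14, 3.14]. Speed limits (rad/s): [1.89, 1.89, 2.39, 2.57, 3.14, 3.14].

### API

Orientations are given as a unit quaternion [x, y, z, w].
In Python, from station import * gives the robot as it stands.
- The arm moves only by the tool move_arm, never from a script. Its argument "rows" is a list that holds one entry, the list of rows, each a list of 7 numbers: the shift along the tool's x, y, z in cm, then the turn, a rotation vector about the tool's x, y, z in degrees, then the opening, from 0 (shut) to 1 (fully open). A call has 1 to 12 rows; each row is the pose to reach, as a shift and turn from the pose measured when the call began, along the tool's axes at that moment; what a row does not reach only later rows make up. A row lasts 1/10 s, in which the tool goes at most 50 mm and 8.59 degrees, less where a joint would pass 70% of its speed; a pose out of reach is approached as far as the arm can. A call with a gripper value outside its range is refused whole. The fingers move at their own pace and stop on an object; the grip force is fixed at half the most. Time passes only in rows, so rows that repeat a pose let the fingers close. It gives the time, the measured TCP pose, the force and the opening at its end, in the units of the state.
- get_obs(): the state, without advancing time (a new reading comes with each control period).
- read_camera(name): name is "scene" or "side" or "wrist"; returns the picture (384x512x3 uint8, red, green, blue); there is no depth.
- camera_model(name): a dict with "camera_matrix" (3x3 intrinsics, pixels), "world_from_camera" (4x4, takes a point from camera to world coordinates). Camera axes: x right, y up, looking along -z (the intrinsics and any distortion apply to the point x, -y, -z); pixel columns grow to the right and rows downward; lengths in m; the calibration is good to about 2 mm. A picture is of the moment at which its call begins: read the wrist's pose just before it. camera_model takes no time and is no camera call; for the wrist camera it gives the pose at the moment of the call.
- close_job(): hands the job in, once; it reports no verdict.
Trained networks look in the newest picture that a camera, given by its name, has taken for a name from the list of things; names that differ only in an ending like _2 or _b are one class to them, and where a whole thing is asked for, a point or a joint stands for the part that bears it (a point fixed in the world has none). Each returns a list of dicts, best first, with "p" (0 to 1); they miss things now and then, are a little off and sometimes report something else, mostly with a low value. They report only what shows in the picture. A call takes as long as a camera call.
- boxes_of(target, camera): "pixel" ([column, row] in pixels, amid what is visible of it).
The state is a dict: "t": time; "joints": joint angles; "joint_velocities": joint speeds; "effort": joint torques, N m; "position": TCP position; "eef_rot": TCP orientation; "ft_force": force on the tool from outside, world axes, zero at the start; "moment": the same for the moment, N m; "gripper_width": finger opening in m.
Only numpy, scipy, OpenCV 4.12 (cv2) and the standard library are available. Lean on these libraries where they do the work, as an engineer would, in place of code of your own. Each camera call takes 0.05 s, during which the arm holds its last target.

### The job

Take the front plywood display board from the sloping rack and hang it on the two hooks of the display stand: slide it sideways along the ledge, still lying against the boards behind it, until about a third of it sticks out past the end of the rack, then pinch the overhanging part and lift it off. Put both slots over the hooks and check that both carry the board before you let go; leave the other two boards in the rack and do not disturb the goods around them or drop the board.

Things in the scene. Friction and masses are not known exactly. Their poses are not given: they have to be found in the camera images.
- rack: Fixed wooden rack, 234 mm wide (its y), with three equal boards lying one on another on its sloping back. Faces its own +x, away from the robot (yaw within 0.25 rad). Origin: on the table under the middle of the slope. The back slopes 62 deg from level; its top edge, level with the boards' top edges, is the side nearer the robot, 166 mm above the table. Legs under the back lie within its width.
- ledge (a point): On the rack: middle of the ledge on which the boards' lower edges stand (axes as the rack). It sticks out 28 mm from the back, 4 mm past the front board, without a rim, over the rack's whole width. The rack's ends (y = +-112 to 117 mm) are open save for lips rising 12 mm off the back: they keep the rear and middle boards from sliding, not the front one, which slides out past either end.
- board: Front board of the three: loose plain plywood, 150 (its x) x 220 (y) x 8 mm (z), 0.13 to 0.21 kg. Origin: centre of its rear face; front face at z = +8 mm. In the rack its x points down the slope, z out of the slope, y along the rack's y; its top edge is x = -75 mm. Two slots through it, 30 (x) x 26 mm (y), centred at x = -48, y = +-86 mm. Held by gravity and friction only.
- board_middle: Middle board, same size, directly behind the front board; stays in the rack. Origin and axes as for the front board.
- board_rear: Rear board, same size, lying against the rack's back; stays in the rack. Origin and axes as for the front board.
- slot_a (a point): On the front board: middle of the upper rim of the slot at the board's +y side, halfway through the thickness (12 mm below the top edge).
- slot_b (a point): The same for the slot at the board's -y side; 172 mm from slot_a.
- stand: Fixed stand: wooden foot 150 x 240 x 12 mm, two upright 6 mm steel wires at x = 0, y = +-86 mm, 200 mm high, cross wire at 75 mm. On top each bends level to the stand's -x (towards the robot, yaw within 0.25 rad) for 65 mm; its tip turns up 9 x 8 mm, highest point 211 mm above the table. Nothing above. Origin: on the table between the uprights. A board hangs upright across both wires.
- hook_a (a point): Top of the wire of the +y hook (203 mm above the table), halfway along its level part, 35 mm in front of the upright, axes as for the stand: x along the wire from tip to upright. A slot rim may rest from 30 mm nearer the tip to 33 mm nearer the upright.
- hook_b (a point): The same on the -y hook; 172 mm from hook_a.
- jar: Bystander: closed glass jar, 56 mm wide, 65 mm high; origin at its foot. Leave alone.
- tin: Bystander: closed tin, 70 mm wide, 50 mm high; origin at its foot. Leave alone.
- bowl: Bystander: wooden bowl, 100 mm wide, 45 mm high; origin at its foot. Leave alone.
- carton: Bystander: cardboard carton 60 x 90 x 55 mm; origin at its foot. Leave alone.
- bottle: Bystander: amber bottle, 52 mm wide, 125 mm high, at the right; origin at its foot. Leave alone.
- bottle2: Bystander: a second such bottle. Leave alone.
- brush: Bystander: hand brush lying at the right. Leave alone.

How it is judged:
By the outcome, as a careful person would: the job done as asked, in the order asked, and still so for the second after the job is handed in, with the robot touching nothing.
It also fails if it takes over 72 s, if anything falls off the work surface, if the arm or the gripper's body presses on something with over 40 N, if the wrist force passes 120 N, or if a joint passes its speed limit or range.

## Working session

There is one attempt and no reset: what is moved stays moved. The work goes in short steps, Python scripts to look and compute and a tool call to move; the robot and the scene stay as the last step left them, time stands still between calls to the robot, and variables do not carry over. Pictures are saved under pics/ and viewed, and the job is handed in when it is done.

Besides the shell and the picture viewer there is one more tool, called after ">>>" as name([rows], argument=value, ...), one row to a line, values as JSON. move_arm: Moves the arm, as the interface text tells. Its arguments: {"type":"object","properties":{"rows":{"type":"array","items":{"type":"array","items":{"type":"array","items":{"type":"number"}}}}},"required":["rows"]}

```bash
ls; mkdir -p pics; python3 - <<'E'
from station import *
import cv2
print(get_obs())
for n in ["scene","side","wrist"]:
    im=read_camera(n); cv2.imwrite(f"pics/{n}0.png",im[:,:,::-1])
    print(n,camera_model(n))
E
```

```text
pics
{'t': 0.0, 'joints': array([ 5.33864003e-06,  2.13345854e-01, -3.50542269e-02,  1.32346036e+00,
       -5.31382217e-06,  1.57079696e+00]), 'joint_velocities': array([ 1.87246286e-03, -1.51467209e-03, -1.09538997e-03,  1.13029304e-03,
        8.72625725e-05,  1.00162263e-03]), 'effort': array([-1.43474466e-03, -6.86183596e+01,  4.87125492e+01,  1.75234705e-02,
       -1.83502889e-04, -7.31988712e-05]), 'position': array([4.99756282e-01, 1.37676011e-06, 3.03423183e-01]), 'eef_rot': array([ 7.07105018e-01,  7.07108344e-01, -3.78102399e-04, -3.74342712e-04]), 'ft_force': array([-0.31847305, -0.07366474, -0.53155506]), 'moment': array([ 0.00820205,  0.00740455, -0.02343124]), 'gripper_width': 0.08495293715077358}
scene {'camera_matrix': array([[377.14875433,   0.        , 260.16474231],
       [  0.        , 377.14875433, 188.6378347 ],
       [  0.        ,   0.        ,   1.        ]]), 'world_from_camera': array([[ 0.70919982, -0.6011832 ,  0.36825857,  0.9885566 ],
       [ 0.70489982,  0.61379585, -0.35548684, -0.5022708 ],
       [-0.01232287,  0.51169661,  0.85907784,  1.14299
[... 259 characters left out ...]
camera': array([[ 0.95629495,  0.19532551, -0.21759574,  0.26521794],
       [-0.29184674,  0.68349879, -0.66907017, -0.88514352],
       [ 0.01803995,  0.70333303,  0.71063155,  0.98528789],
       [ 0.        ,  0.        ,  0.        ,  1.        ]])}
wrist {'camera_matrix': array([[334.5733966 ,   0.        , 251.38576837],
       [  0.        , 334.5733966 , 192.08150389],
       [  0.        ,   0.        ,   1.        ]]), 'world_from_camera': array([[ 0.99999777, -0.00161359,  0.00136307,  0.50056363],
       [ 0.00107734,  0.94469681,  0.32794326,  0.0842307 ],
       [-0.00181685, -0.32794106,  0.94469644,  0.37379636],
       [ 0.        ,  0.        ,  0.        ,  1.        ]])}
```

View pics/scene0.png

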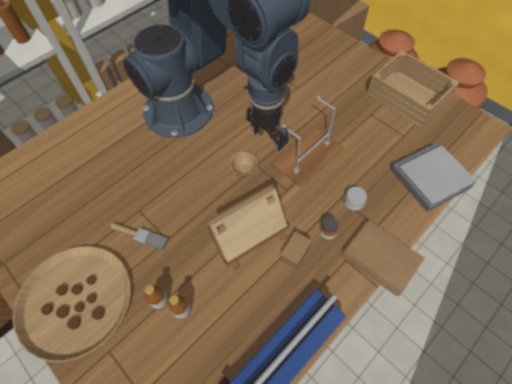

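View pics/side0.png

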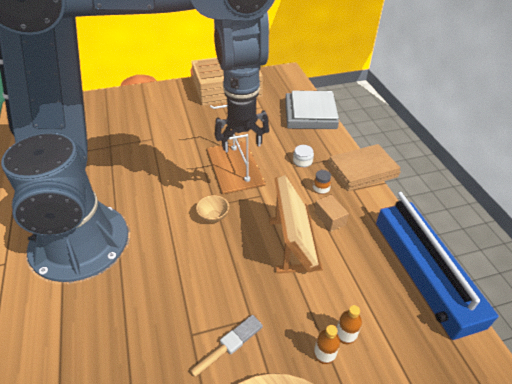

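View pics/wrist0.png

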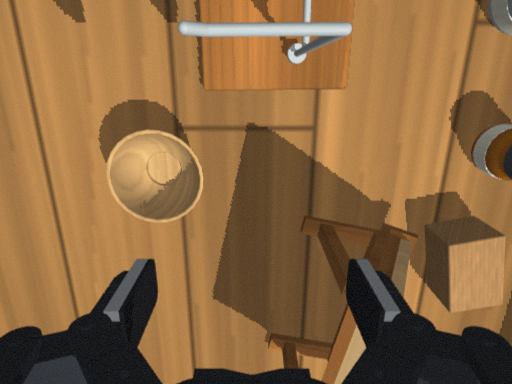

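```bash
python3 - <<'E'
from station import *
import cv2
a=cv2.imread("pics/scene0.png"); cv2.imwrite("pics/sc_c1.png",cv2.resize(a[170:280,190:330],None,fx=5,fy=5,interpolation=cv2.INTER_CUBIC))
cv2.imwrite("pics/sc_c2.png",cv2.resize(a[85:195,240:350],None,fx=5,fy=5,interpolation=cv2.INTER_CUBIC))
a=cv2.imread("pics/side0.png"); cv2.imwrite("pics/si_c1.png",cv2.resize(a[165:285,260:360],None,fx=5,fy=5,interpolation=cv2.INTER_CUBIC))
cv2.imwrite("pics/si_c2.png",cv2.resize(a[90:200,190:290],None,fx=5,fy=5,interpolation=cv2.INTER_CUBIC))
for n in ["scene","side","wrist"]:
    for t in ["rack","ledge","slot_a","hook_a","stand","carton","jar","tin","bowl","bottle"]:
        print(n,t,[(np.round(d["pixel"]).astype(int).tolist(),round(d["p"],2)) for d in boxes_of(t,n)[:3]]) if 0 else None
E
```

```text
(no output)
```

View pics/sc_c1.png

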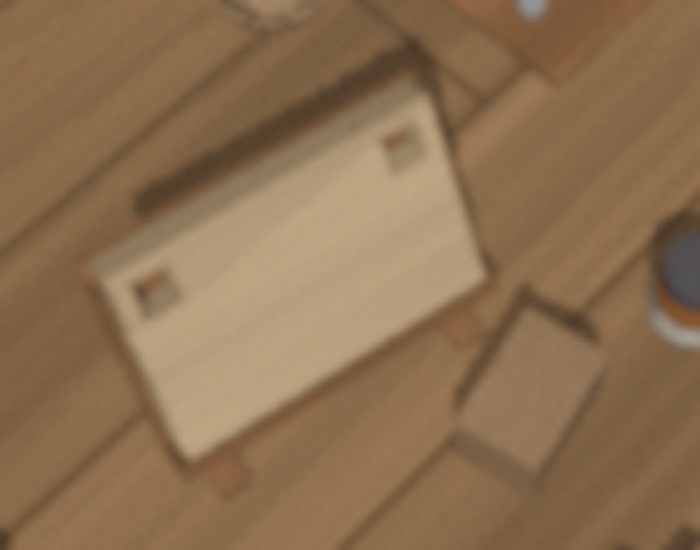

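View pics/sc_c2.png

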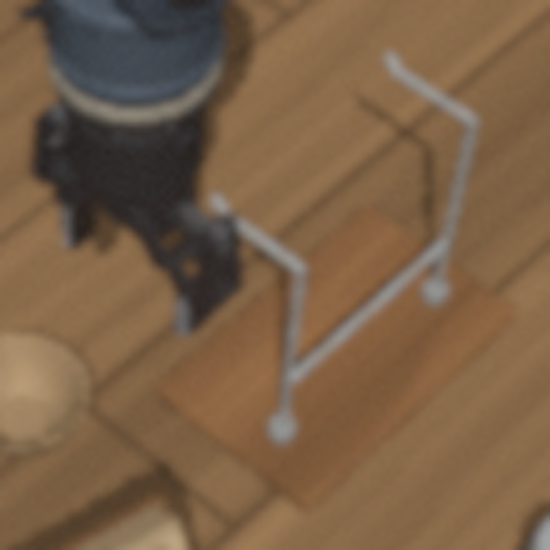

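View pics/si_c1.png

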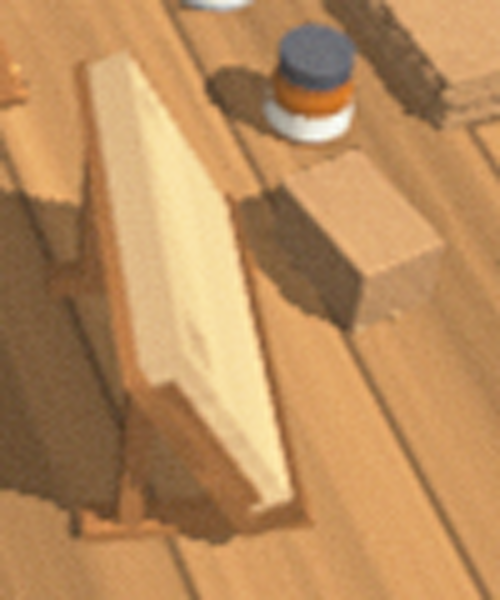

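View pics/si_c2.png

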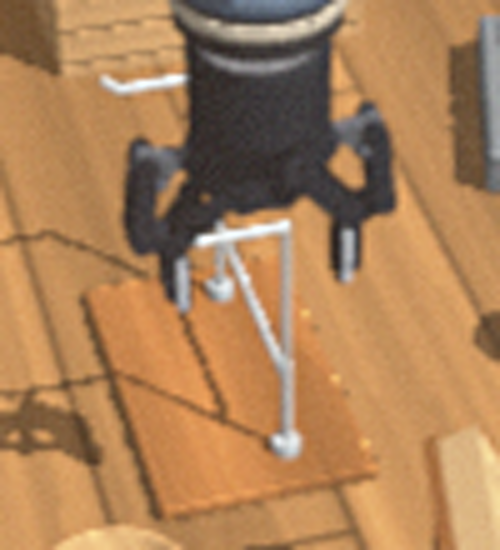

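```bash
cat > h.py <<'E'
import numpy as np, cv2
from scipy.optimize import least_squares
from scipy.spatial.transform import Rotation as R
def proj(cm,P):
    K=cm["camera_matrix"];T=np.linalg.inv(cm["world_from_camera"])
    P=np.atleast_2d(P);p=P@T[:3,:3].T+T[:3,3]
    return np.c_[K[0,0]*p[:,0]/-p[:,2]+K[0,2], K[1,1]*-p[:,1]/-p[:,2]+K[1,2]]
def ray(cm,px,z):
    K=cm["camera_matrix"];W=cm["world_from_camera"]
    d=W[:3,:3]@np.array([(px[0]-K[0,2])/K[0,0],-(px[1]-K[1,2])/K[1,1],-1.])
    o=W[:3,3]; return o+d*(z-o[2])/d[2]
c,s=np.cos(np.deg2rad(62)),np.sin(np.deg2rad(62))
BX=np.array([c,0,-s]);BZ=np.array([s,0,c]);BY=np.array([0,1.,0])
def board2rack(p,n=2):  # n boards behind
    p=np.atleast_2d(p)
    return np.array([0,0,0.166-0.075*s])+p[:,:1]*BX+p[:,1:2]*BY+(p[:,2:]+0.008*n)*BZ
def Rz(a): return R.from_euler('z',a).as_matrix()
def place(q,p): return np.atleast_2d(p)@Rz(q[2]).T+np.array([q[0],q[1],q[3] if len(q)>3 else 0])
E
cat > fit0.py <<'E'
from station import *
from h import *
cs,cd=camera_model("scene"),camera_model("side")
A=lambda o,l:[(o[0]+(u+.5)/5-.5,o[1]+(v+.5)/5-.5) for u,v in l]
h=.075;w=.11
C=[[-h,-w,.008],[-h,w,.008],[h,w,.008],[h,-w,.008]]
obs_s=np.array(A((190,170),[(103,277),(430,97),(487,272),(190,460)]))
obs_d=np.array(A((260,165),[(173,383),(127,55),(228,197),(292,497)]))
P=board2rack(C)
f=lambda q:np.r_[(proj(cs,place(q,P))-obs_s),(proj(cd,place(q,P))-obs_d)].ravel()
for q0 in ([.65,-.2,0],[.65,-.2,0,0]):
    r=least_squares(f,q0,x_scale=.1); print("rack",np.round(r.x,4),np.round(r.fun.reshape(-1,2),1).tolist())
# stand: a:+y
S=[[0,.086,.2],[0,-.086,.2],[-.07,.086,.211],[-.07,-.086,.211],[0,.086,.012],[0,-.086,.012],[0,.086,.075],[0,-.086,.075]]
os_=np.array(A((240,85),[(475,122),(303,268),(390,57),(218,202),(436,290),(282,428),(440,247),(293,378)]))
S2=[[0,-.086,.2],[-.075,-.12,.012],[.075,-.12,.012],[0,-.086,.012]]
od=np.array(A((190,90),[(288,228),(165,515),(375,470),(287,445)]))
f=lambda q:np.r_[(proj(cs,place(q,S))-os_),(proj(cd,place(q,S2))-od)].ravel()
for q0 in ([.5,.1,0],[.5,.1,0,0]):
    r=least_squares(f,q0,x_scale=.1); print("stand",np.round(r.x,4),np.round(r.fun.reshape(-1,2),1).tolist())
print("carton top corners",[np.round(ray(cd,p,.055)[:2],3).tolist() for p in A((260,165),[(282,185),(360,152),(442,240),(368,276)])])
print("bottles",[np.round(ray(cd,p,.0)[:2],3).tolist() for p in [(326,357),(347,338)]], "brush",[np.round(ray(cd,p,.02)[:2],3).tolist() for p in [(195,370),(260,325)]])
print("jar/tin",[np.round(ray(cd,p,z)[:2],3).tolist() for p,z in [((322,175),.065),((304,150),.05)]],"bowl",np.round(ray(cd,(212,206),.045),3))
E
python3 fit0.py
```

```text
rack [ 0.5946 -0.1847 -0.214 ] [[-0.9, 0.6], [-1.6, -0.2], [-1.5, 1.7], [-1.5, 0.2], [1.6, -6.4], [-0.3, -1.2], [-0.4, 1.0], [-0.4, 0.3]]
rack [ 0.5946 -0.1808 -0.213  -0.0087] [[0.5, 1.1], [-0.8, 0.4], [-0.8, 2.1], [-0.3, 0.4], [0.9, -5.4], [-0.9, 0.2], [-1.2, 2.1], [-1.2, 1.0]]
stand [ 0.5403  0.1921 -0.0246] [[-0.5, -0.1], [-1.7, -0.7], [1.0, -0.5], [-0.4, -2.0], [-0.6, 1.1], [-1.5, 0.2], [1.0, -1.0], [-2.5, 0.1], [-2.0, -0.8], [3.3, -2.7], [5.1, -1.6], [-1.5, 0.5]]
stand [ 0.5364  0.2025  0.003  -0.014 ] [[-0.7, 0.1], [-0.3, -0.0], [0.8, 0.2], [0.8, -0.8], [-0.6, 0.9], [-0.1, 0.4], [1.0, -1.1], [-1.1, 0.4], [-3.3, 0.9], [2.7, -1.4], [3.6, -1.1], [-2.7, 1.5]]
carton top corners [[0.707, -0.094], [0.765, -0.081], [0.782, -0.163], [0.728, -0.177]]
bottles [[0.56, -0.53], [0.629, -0.501]] brush [[0.254, -0.48], [0.429, -0.417]]
jar/tin [[0.767, 0.003], [0.765, 0.154]] bowl [ 0.398 -0.015  0.045]
```

```bash
cat > ov.py <<'E'
import sys
from station import *
from h import *
def draw(img,cm,q,segs,col,o,f):
    for a,b in segs:
        p=proj(cm,place(q,[a,b]));p=((p-o+.5)*f-.5)
        cv2.line(img,tuple(int(round(v)) for v in p[0]),tuple(int(round(v)) for v in p[1]),col,1,cv2.LINE_AA)
h=.075;w=.11
def boardsegs(n=2,dy=0):
    C=[[x,y+dy,z] for z in(0,.008) for x,y in((-h,-w),(-h,w),(h,w),(h,-w))]
    P=board2rack(C,n);E=[(0,1),(1,2),(2,3),(3,0),(4,5),(5,6),(6,7),(7,4),(0,4),(1,5),(2,6),(3,7)]
    S=[(P[i],P[j]) for i,j in E]
    for sy in(-.086,.086):
        D=board2rack([[-.048+a*.015,dy+sy+b*.013,.008] for a,b in((-1,-1),(-1,1),(1,1),(1,-1))],n)
        S+=[(D[i],D[(i+1)%4]) for i in range(4)]
    return S
def standsegs():
    S=[]
    for y in(-.086,.086):
        S+=[([0,y,0.012],[0,y,.2]),([0,y,.2],[-.065,y,.2]),([-.065,y,.2],[-.074,y,.208])]
    S+=[([0,-.086,.075],[0,.086,.075])]
    F=[[-.075,-.12,.012],[.075,-.12,.012],[.075,.12,.012],[-.075,.12,.012]]
    return S+[(F[i],F[(i+1)%4]) for i in range(4)]
def crop(pic,cm,box,f,items,out):
    a=cv2.imread(pic);x0,y0,x1,y1=box
    im=cv2.resize(a[y0:y1,x0:x1],None,fx=f,fy=f,interpolation=cv2.INTER_CUBIC)
    for q,segs,col in items: draw(im,cm,q,segs,col,np.array([x0,y0]),f)
    cv2.imwrite(out,im)
E
python3 - <<'E'
from ov import *
q=[.5946,-.1847,-.214]; t=[.5403,.1921,-.0246]
crop("pics/side0.png",camera_model("side"),(190,90,360,290),3.5,[(q,boardsegs(),(0,0,255)),(t,standsegs(),(255,0,0))],"pics/o1.png")
crop("pics/wrist0.png",camera_model("wrist"),(0,0,512,384),1.5,[(q,boardsegs(),(0,0,255)),(t,standsegs(),(255,0,0))],"pics/o2.png")
crop("pics/scene0.png",camera_model("scene"),(190,80,350,280),3.5,[(q,boardsegs(),(0,0,255)),(t,standsegs(),(255,0,0))],"pics/o3.png")
E
```

```text
(no output)
```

View pics/o1.png

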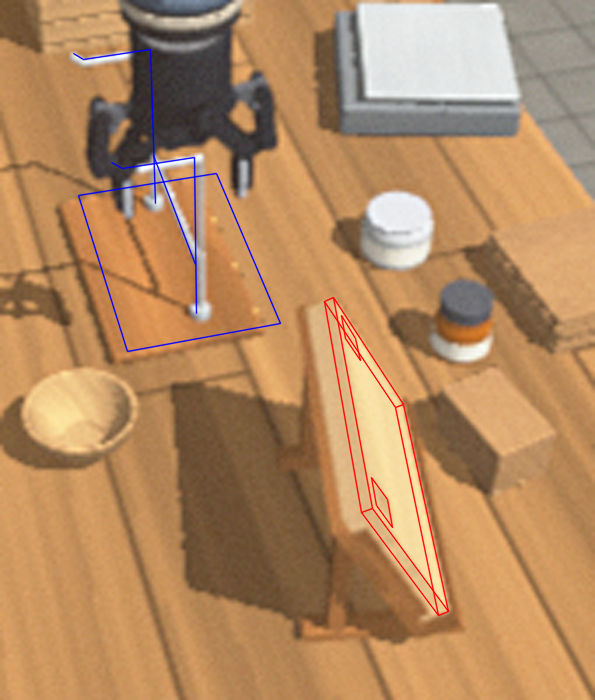

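View pics/o2.png

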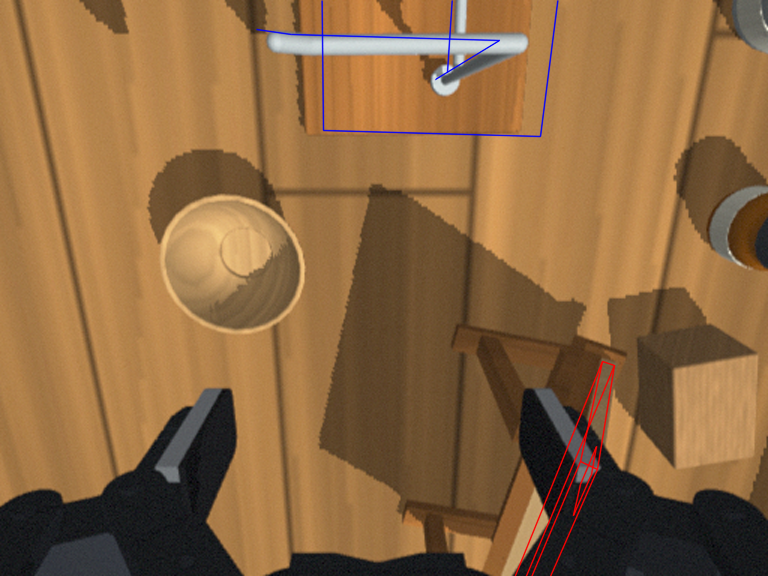

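View pics/o3.png

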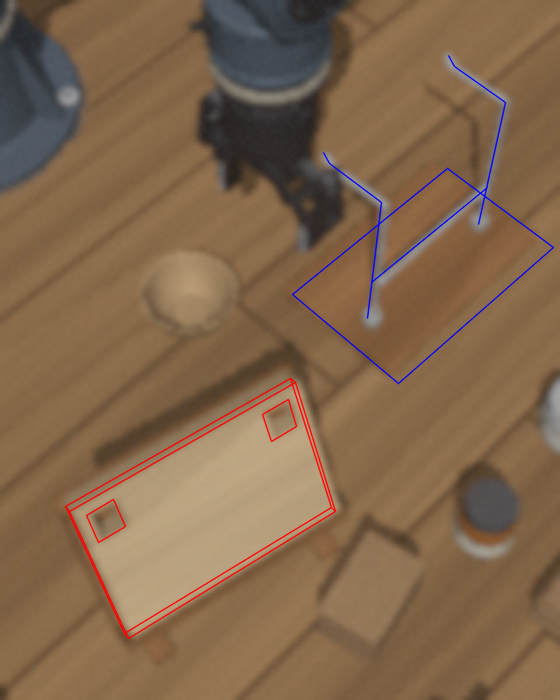

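>>> move_arm([
  [[-3,4,-3,0,0,0,1],[-6,8,-6,0,0,0,1],[-8,12,-8,0,0,0,1],[-8,12,-8,0,0,0,1],[-8,12,-8,0,0,0,1],[-8,12,-8,0,0,0,1]],
])

```text
t: 0.75
position: [0.6201, -0.0801, 0.3825]
eef_rot: [0.707, 0.707, -0.001, -0.001]
ft_force: [0.1, 0.1, -0.8]
gripper_width: 0.0851
```

```bash
python3 - <<'E'
from ov import *
import json
o=get_obs();print(o["t"],o["position"],o["joint_velocities"].round(3))
cm=camera_model("wrist"); im=read_camera("wrist"); cv2.imwrite("pics/w1.png",im[:,:,::-1])
json.dump({k:v.tolist() for k,v in cm.items()},open("w1.json","w"))
crop("pics/w1.png",cm,(0,0,512,384),1.5,[],"pics/w1b.png")
E
```

```text
0.75 [ 0.62012094 -0.08014044  0.38251333] [ 0.011 -0.034 -0.052 -0.007  0.001  0.002]
```

View pics/w1b.png

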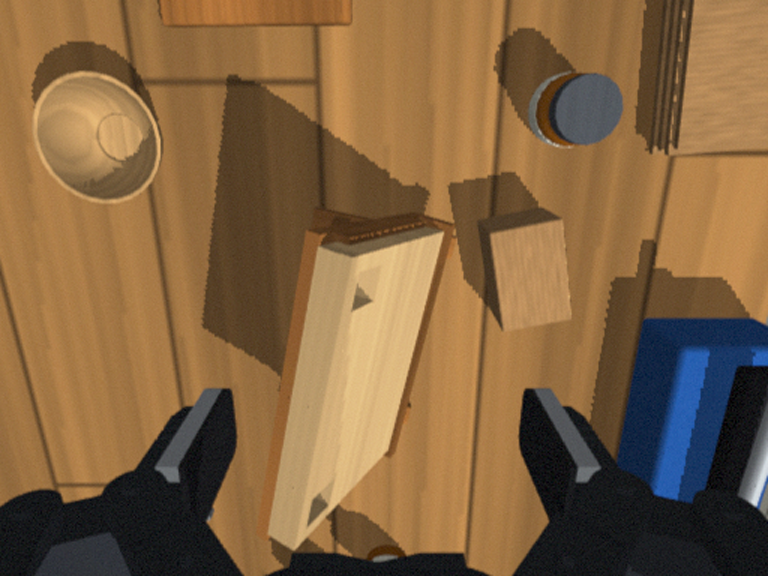

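```bash
python3 - <<'E'
from ov import *
import cv2
a=cv2.imread("pics/w1.png")
cv2.imwrite("pics/z1.png",cv2.resize(a[130:200,195:315],None,fx=6,fy=6,interpolation=cv2.INTER_CUBIC))
cv2.imwrite("pics/z2.png",cv2.resize(a[290:384,165:285],None,fx=6,fy=6,interpolation=cv2.INTER_CUBIC))
E
```

```text
(no output)
```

View pics/z1.png

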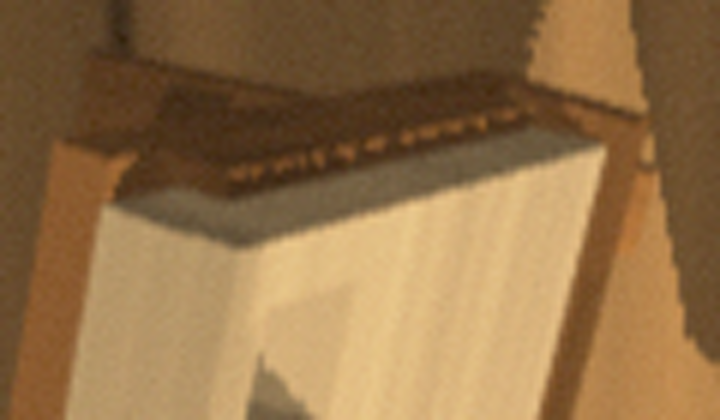

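View pics/z2.png

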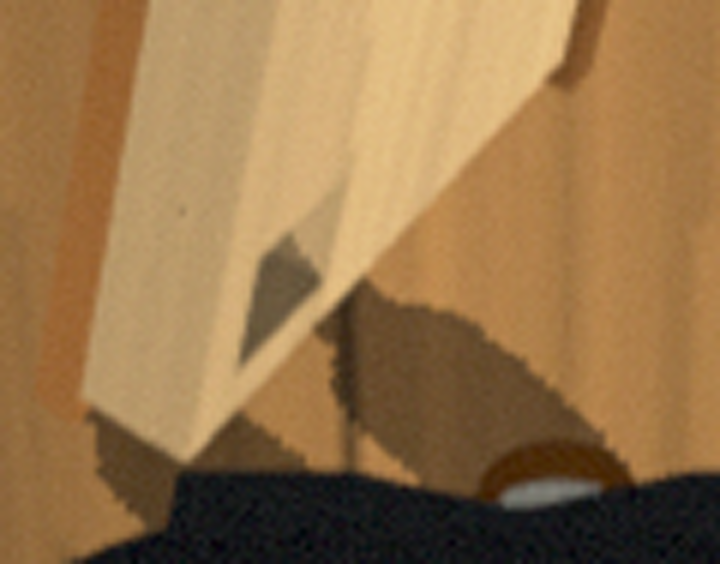

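```bash
cat > fit1.py <<'E'
from ov import *
import json
w1={k:np.array(v) for k,v in json.load(open("w1.json")).items()}
cs,cd=camera_model("scene"),camera_model("side")
A=lambda o,l,f=5:np.array([(o[0]+(u+.5)/f-.5,o[1]+(v+.5)/f-.5) for u,v in l])
h=.075;w=.11
C=[[-h,-w,.008],[-h,w,.008],[h,w,.008],[h,-w,.008],[-h,w,-.016],[-h,-w,-.016]]
P=board2rack(C)
ow=np.r_[A((165,290),[(188,462)],6),A((195,130),[(243,246),(604,150)],6),A((165,290),[(560,70)],6),A((195,130),[(103,208)],6),A((165,290),[(85,400)],6)]
obs_s=A((190,170),[(103,277),(430,97),(487,272),(190,460)])
obs_d=A((260,165),[(127,55),(228,197),(292,497)])
fw=lambda q:(proj(w1,place(q,P))-ow)
fs=lambda q:(proj(cs,place(q,P[:4]))-obs_s)
fd=lambda q:(proj(cd,place(q,P[1:4]))-obs_d)
for f in (lambda q:fw(q).ravel(),lambda q:np.r_[fw(q),fs(q),fd(q)].ravel()):
  for q0 in ([.6,-.18,-.2],[.6,-.18,-.2,0]):
    r=least_squares(f,q0,x_scale=.1); print("rack",np.round(r.x,4),np.round(r.fun.reshape(-1,2),1).tolist())
E
python3 fit1.py
```

```text
rack [ 0.5974 -0.184  -0.2049] [[-0.0, 0.4], [-0.3, 1.5], [0.5, -0.2], [0.5, -1.4], [0.0, -0.4], [-0.4, -0.8]]
rack [ 0.5974 -0.1837 -0.205   0.0007] [[-0.1, 0.7], [-0.3, 1.4], [0.6, -0.3], [0.5, -1.3], [0.0, -0.5], [-0.5, -0.6]]
rack [ 0.5972 -0.1838 -0.2055] [[-0.2, 0.2], [-0.4, 1.3], [0.5, -0.4], [0.4, -1.5], [-0.1, -0.6], [-0.6, -1.0], [0.1, 1.3], [-1.0, -0.1], [-0.8, 1.8], [-0.4, 0.8], [0.2, -1.5], [-0.0, 0.6], [0.7, -0.4]]
rack [ 0.5973 -0.1835 -0.2056  0.0008] [[-0.3, 0.7], [-0.4, 1.2], [0.6, -0.4], [0.4, -1.3], [-0.1, -0.7], [-0.7, -0.6], [0.1, 1.1], [-0.9, -0.3], [-0.7, 1.6], [-0.4, 0.6], [0.2, -1.8], [-0.0, 0.3], [0.7, -0.7]]
```

```bash
cat > mv.py <<'E'
from station import *
from h import *
RQ=[.5973,-.1838,-.2053]
def rk(x,y,z): return place(RQ,[[x,y,z]])[0]
# tool rot: tilt th = angle of tool z from down toward +x of frame (yaw)
def trot(yaw,th=0):
    z=np.array([np.sin(th),0,-np.cos(th)]);x=np.array([0,1.,0]);y=np.cross(z,x)
    return R.from_matrix(Rz(yaw)@np.c_[x,y,z])
def rel(p,rot):
    o=get_obs();r0=R.from_quat(o["eef_rot"])
    d=r0.inv().apply(np.array(p)-o["position"])*100
    v=(r0.inv()*rot).as_rotvec(degrees=True)
    print("shift cm",d.round(2),"rot deg",v.round(2),"target",np.round(p,4))
E
python3 - <<'E'
from mv import *
rel(rk(.078,-.07,.20),trot(RQ[2])); rel(rk(.078,-.07,.144),trot(RQ[2]))
print(R.from_quat(get_obs()["eef_rot"]).as_matrix().round(3))
E
```

```text
shift cm [-18.85   4.02  18.26] rot deg [-0.12 -0.   11.76] target [ 0.6594 -0.2682  0.2   ]
shift cm [-18.85   4.03  23.86] rot deg [-0.12 -0.   11.76] target [ 0.6594 -0.2682  0.144 ]
[[-0.     1.    -0.002]
 [ 1.     0.     0.   ]
 [ 0.    -0.002 -1.   ]]
```

>>> move_arm([
  [[-4.5,1,0,0,0,4,0.1],[-9,2,2,0,0,8,0.1],[-13.5,3,5,0,0,11.76,0.1],[-18.85,4,9,0,0,11.76,0.1],[-18.85,4,13,0,0,11.76,0.1],[-18.85,4,16,0,0,11.76,0.1],[-18.85,4,18.3,0,0,11.76,0.1],[-18.85,4,18.3,0,0,11.76,0.1],[-18.85,4,18.3,0,0,11.76,0.1],[-18.85,4,18.3,0,0,11.76,0.1]],
])

```text
t: 1.8
position: [0.6596, -0.268, 0.2019]
eef_rot: [0.776, 0.631, -0.0, 0.0]
ft_force: [0.2, 0.2, 1.4]
gripper_width: 0.0087
```

```bash
python3 - <<'E'
from ov import *
from mv import *
o=get_obs();print(o["t"],o["joints"].round(3))
im=read_camera("side"); cv2.imwrite("pics/s2.png",im[:,:,::-1])
crop("pics/s2.png",camera_model("side"),(200,90,400,290),3,[(RQ,boardsegs(),(0,0,255))],"pics/s2b.png")
im=read_camera("wrist"); cv2.imwrite("pics/w2.png",im[:,:,::-1])
crop("pics/w2.png",camera_model("wrist"),(0,0,512,384),1.5,[(RQ,boardsegs(),(0,0,255))],"pics/w2b.png")
rel(rk(.078,-.07,.144),trot(RQ[2]))
E
```

```text
1.8 [-3.860e-01  7.030e-01  4.610e-01  1.329e+00 -1.000e-03  1.390e+00]
shift cm [-0.01 -0.03  5.75] rot deg [0.03 0.04 0.02] target [ 0.6594 -0.2682  0.144 ]
```

View pics/s2b.png

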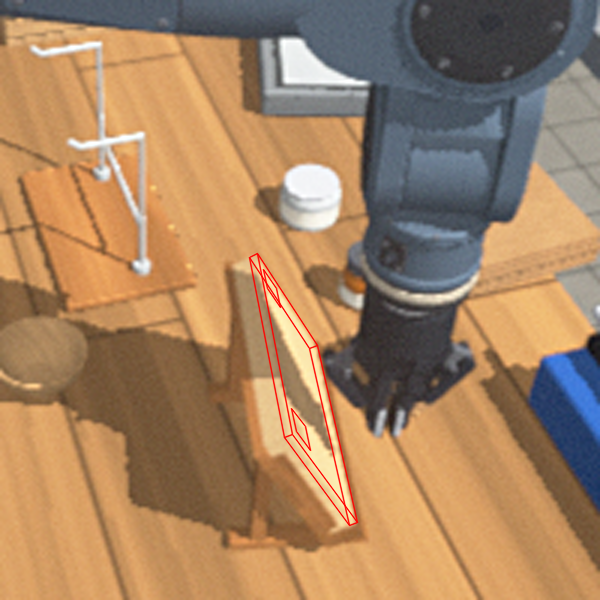

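View pics/w2b.png

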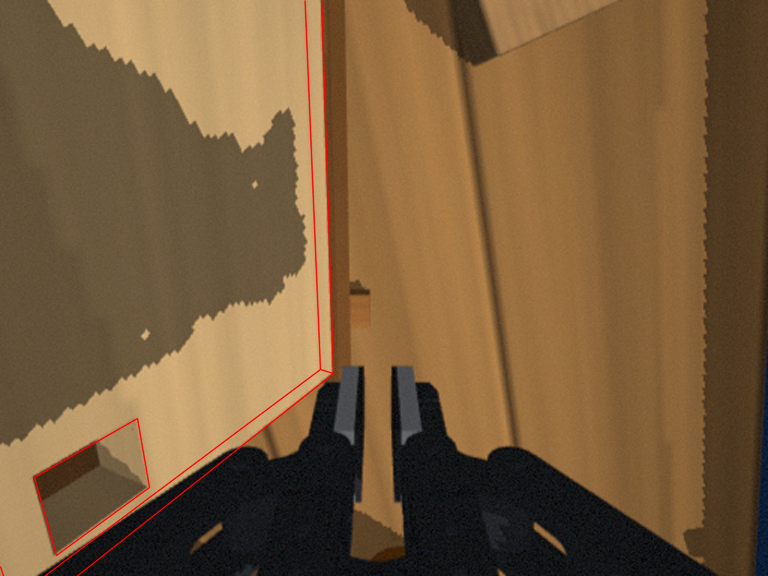

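```bash
cat >> mv.py <<'E'
TH=np.deg2rad(-8)
ROTP=trot(RQ[2],TH)*R.from_euler('z',90,degrees=True)
def tcp_corner(bx,by,bz,off=0):
    """TCP so that tip corner (-11mm tool x) is at board-frame point (bz measured from back surface), shifted off along rack +x"""
    p=board2rack([[bx,by,bz]],0)[0]+np.array([off,0,0])
    w=place(RQ,p)[0]
    return w-ROTP.apply([-.011,0,.073])
E
python3 - <<'E'
from mv import *
print(ROTP.as_matrix().round(2))
rel(tcp_corner(.045,-.07,.024,.012)+[0,0,.05],ROTP);p=tcp_corner(.045,-.07,.024,.012);rel(p,ROTP);print(np.hypot(*p[:2]))
E
```

```text
[[ 0.97 -0.2  -0.14]
 [-0.2  -0.98  0.03]
 [-0.14 -0.   -0.99]]
shift cm [-0.01 -0.29  0.94] rot deg [ 6.33 -6.27 89.86] target [ 0.6568 -0.2677  0.1921]
shift cm [-0.01 -0.29  5.94] rot deg [ 6.33 -6.27 89.86] target [ 0.6568 -0.2677  0.1421]
0.7092732138357281
```

>>> move_arm([
  [[0,0.3,0,0.6,-0.6,8.5,0],[0,0.3,0,1.2,-1.2,17,0],[0,0.3,0,1.8,-1.8,25.5,0],[0,0.3,0,2.4,-2.4,34,0],[0,0.3,0,3,-3,42.5,0],[0,0.3,0,3.6,-3.6,51,0],[0,0,0,4.2,-4.2,59.5,0],[0,0,0,4.8,-4.7,68,0],[0,0,0.5,5.4,-5.3,76.5,0],[0,-0.2,0.9,6,-5.9,85,0],[0,-0.3,0.9,6.33,-6.27,89.86,0],[0,-0.3,0.9,6.33,-6.27,89.86,0]],
])

```text
t: 3.1
position: [0.657, -0.2676, 0.1931]
eef_rot: [0.992, -0.103, -0.069, -0.007]
ft_force: [0.9, 0.1, -0.5]
gripper_width: -0.0001
```

```bash
python3 - <<'E'
from mv import *
o=get_obs();print(o["joints"].round(2))
rel(tcp_corner(.045,-.07,.024,.012),ROTP)
E
```

```text
[-0.38  0.84  0.69  1.55 -0.02  2.97]
shift cm [0.69 0.01 5.05] rot deg [ 0.01 -0.05 -0.08] target [ 0.6568 -0.2677  0.1421]
```

>>> move_arm([
  [[0.7,0,1.5,0,0,0,0],[0.7,0,3,0,0,0,0],[0.7,0,4.2,0,0,0,0],[0.7,0,5.05,0,0,0,0],[0.7,0,5.05,0,0,0,0],[0.7,0,5.05,0,0,0,0],[0.7,0,5.05,0,0,0,0]],
])

```text
t: 3.8
position: [0.6574, -0.2677, 0.1428]
eef_rot: [0.992, -0.103, -0.068, -0.007]
ft_force: [0.3, -0.8, 0.7]
gripper_width: 0.0003
```

```bash
python3 - <<'E'
from ov import *
from mv import *
o=get_obs();print(o["joints"].round(2),o["ft_force"],o["moment"])
im=read_camera("wrist"); cv2.imwrite("pics/w3.png",im[:,:,::-1])
crop("pics/w3.png",camera_model("wrist"),(0,0,512,384),1.5,[(RQ,boardsegs(),(0,0,255))],"pics/w3b.png")
im=read_camera("side"); cv2.imwrite("pics/s3.png",im[:,:,::-1])
crop("pics/s3.png",camera_model("side"),(230,150,400,290),4,[],"pics/s3b.png")
rel(tcp_corner(.045,-.07,.024,.0),ROTP)
E
```

```text
[-0.38  0.85  0.58  1.43 -0.02  2.97] [ 0.29600973 -0.75948357  0.7188866 ] [-0.00727604 -0.07830779 -0.04361141]
shift cm [-1.23  0.01  0.23] rot deg [ 0.01 -0.11 -0.07] target [ 0.6451 -0.2652  0.1421]
```

View pics/w3b.png

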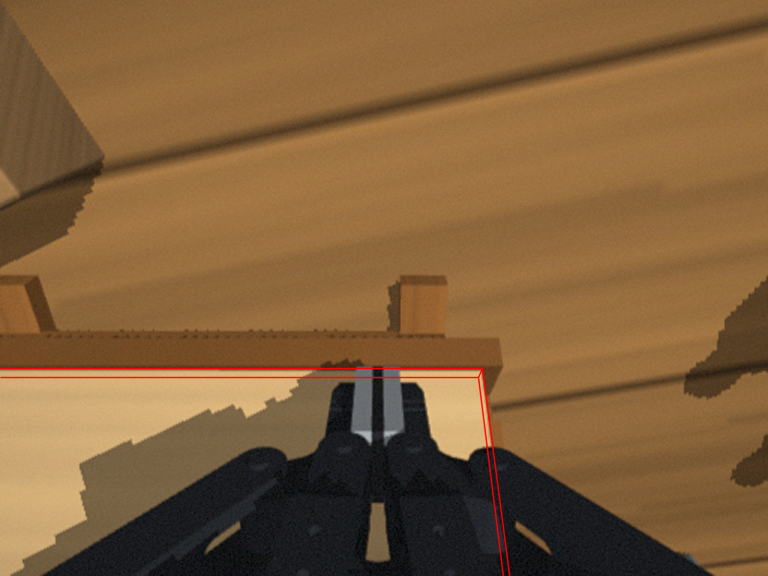

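View pics/s3b.png

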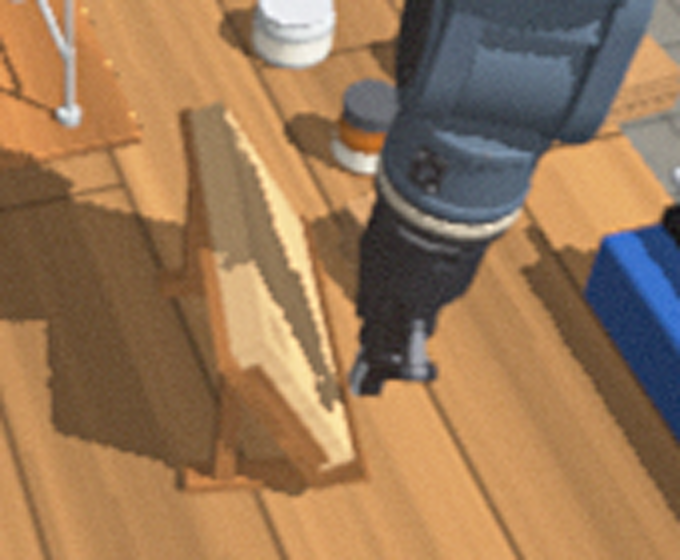

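>>> move_arm([
  [[-0.5,0,0.2,0,0,0,0],[-0.9,0,0.2,0,0,0,0],[-0.9,0,0.2,0,0,0,0],[-1.0,0,0.2,0,0,0,0],[-1.0,0,0.2,0,0,0,0]],
])

```text
t: 4.4
position: [0.6473, -0.2657, 0.1422]
eef_rot: [0.992, -0.103, -0.068, -0.007]
ft_force: [-0.1, 0.0, 0.6]
gripper_width: -0.0002
```

>>> move_arm([
  [[-0.1,0,0,0,0,0,0],[-0.1,0,0,0,0,0,0]],
])

```text
t: 4.6
position: [0.6463, -0.2654, 0.1424]
eef_rot: [0.992, -0.103, -0.068, -0.007]
ft_force: [-0.1, 0.1, 0.5]
gripper_width: -0.0002
```

>>> move_arm([
  [[-0.1,0,0,0,0,0,0],[-0.1,0,0,0,0,0,0]],
])

```text
t: 4.8
position: [0.6453, -0.2652, 0.1425]
eef_rot: [0.992, -0.103, -0.068, -0.007]
ft_force: [0.5, -0.8, -1.0]
gripper_width: -0.0001
```

Nominal contact is at 0.6451; continue in 1 mm steps.

>>> move_arm([
  [[-0.1,0,0,0,0,0,0],[-0.1,0,0,0,0,0,0]],
])

```text
t: 5.0
position: [0.6442, -0.265, 0.1427]
eef_rot: [0.992, -0.103, -0.068, -0.007]
ft_force: [0.6, 0.7, -0.1]
gripper_width: 0.0001
```

>>> move_arm([
  [[-0.1,0,0,0,0,0,0],[-0.1,0,0,0,0,0,0]],
])

```text
t: 5.2
position: [0.6431, -0.2648, 0.1429]
eef_rot: [0.992, -0.103, -0.068, -0.007]
ft_force: [0.4, 0.5, -0.6]
gripper_width: 0.0002
```

>>> move_arm([
  [[-0.1,0,0,0,0,0,0],[-0.1,0,0,0,0,0,0]],
])

```text
t: 5.4
position: [0.6421, -0.2646, 0.143]
eef_rot: [0.992, -0.103, -0.068, -0.007]
ft_force: [-0.4, -0.5, 0.5]
gripper_width: 0.0
```

>>> move_arm([
  [[-0.1,0,0,0,0,0,0],[-0.1,0,0,0,0,0,0]],
])

```text
t: 5.6
position: [0.6412, -0.2644, 0.1433]
eef_rot: [0.992, -0.103, -0.068, -0.007]
ft_force: [1.2, 0.1, 0.3]
gripper_width: -0.0
```

>>> move_arm([
  [[-0.1,0,0,0,0,0,0],[-0.1,0,0,0,0,0,0]],
])

```text
t: 5.8
position: [0.6407, -0.2643, 0.1437]
eef_rot: [0.992, -0.103, -0.068, -0.007]
ft_force: [5.1, -0.8, -0.4]
gripper_width: 0.0001
```

>>> move_arm([
  [[-0.1,0,0,0,0,0,0],[-0.1,0,0,0,0,0,0]],
])

```text
t: 6.0
position: [0.6403, -0.2642, 0.1442]
eef_rot: [0.992, -0.103, -0.067, -0.007]
ft_force: [6.3, -1.7, -1.4]
gripper_width: -0.0002
```

```bash
cat >> mv.py <<'E'
C0=np.array([.6410,-.2644,.1434])
def push(dx,dy,dz=0): return C0+Rz(RQ[2])@np.array([dx,dy,dz])
E
python3 - <<'E'
from mv import *
for a in [(.012,0),(.012,-.062),(-.0055,-.062)]: rel(push(*a),ROTP)
E
```

```text
shift cm [ 1.27  0.   -0.09] rot deg [ 0.03 -0.32 -0.07] target [ 0.6527 -0.2668  0.1434]
shift cm [ 1.28  6.2  -0.09] rot deg [ 0.03 -0.32 -0.07] target [ 0.6401 -0.3275  0.1434]
shift cm [-0.46  6.2   0.15] rot deg [ 0.03 -0.32 -0.07] target [ 0.623  -0.324   0.1434]
```

>>> move_arm([
  [[0.6,0,-0.1,0,0,0,0],[1.27,0,-0.1,0,-0.3,0,0],[1.27,2,-0.1,0,-0.3,0,0],[1.27,4,-0.1,0,-0.3,0,0],[1.27,6.2,-0.1,0,-0.3,0,0],[1.27,6.2,-0.1,0,-0.3,0,0],[0.4,6.2,0.05,0,-0.3,0,0],[-0.46,6.2,0.15,0,-0.3,0,0],[-0.46,6.2,0.15,0,-0.3,0,0],[-0.46,6.2,0.15,0,-0.3,0,0]],
])

```text
t: 7.0
position: [0.6228, -0.3246, 0.1436]
eef_rot: [0.992, -0.103, -0.069, -0.007]
ft_force: [-0.6, 0.3, 0.2]
gripper_width: -0.0002
```

```bash
python3 - <<'E'
from ov import *
from mv import *
o=get_obs();print(o["joints"].round(2),o["ft_force"])
im=read_camera("wrist"); cv2.imwrite("pics/w4.png",im[:,:,::-1])
crop("pics/w4.png",camera_model("wrist"),(0,0,512,384),1.5,[],"pics/w4b.png")
im=read_camera("side"); cv2.imwrite("pics/s4.png",im[:,:,::-1])
crop("pics/s4.png",camera_model("side"),(230,150,400,290),4,[],"pics/s4b.png")
rel(push(-.0055,-.062),ROTP);rel(push(-.0055,.0185),ROTP)
E
```

```text
[-0.47  0.83  0.54  1.41 -0.04  2.88] [-0.59190221  0.33115889  0.21102073]
shift cm [-0.02 -0.02  0.  ] rot deg [ 0.03 -0.03 -0.08] target [ 0.623  -0.324   0.1434]
shift cm [-0.04 -8.07 -0.  ] rot deg [ 0.03 -0.03 -0.08] target [ 0.6394 -0.2452  0.1434]
```

View pics/w4b.png

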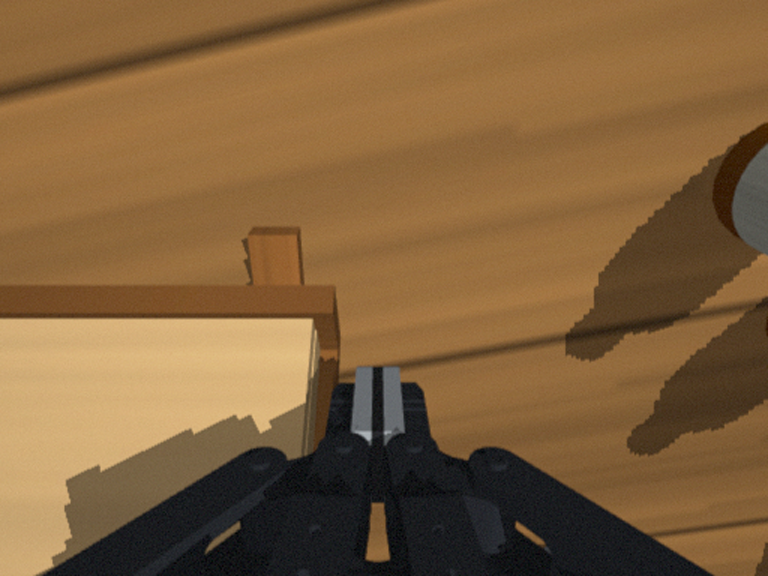

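View pics/s4b.png

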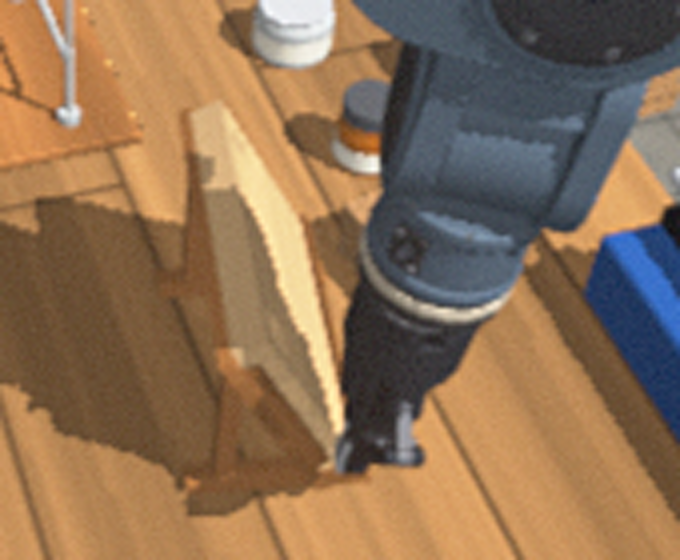

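>>> move_arm([
  [[0,-0.4,0,0,0,0,0],[0,-0.8,0,0,0,0,0],[0,-1.1,0,0,0,0,0],[0,-1.4,0,0,0,0,0],[0,-1.7,0,0,0,0,0],[0,-2,0,0,0,0,0]],
])

```text
t: 7.7
position: [0.6273, -0.3045, 0.1433]
eef_rot: [0.992, -0.103, -0.069, -0.007]
ft_force: [-0.3, -0.8, -0.3]
gripper_width: 0.0003
```

```bash
python3 - <<'E'
from ov import *
from mv import *
o=get_obs();print(o["joints"].round(2),o["ft_force"])
im=read_camera("wrist"); cv2.imwrite("pics/w5.png",im[:,:,::-1])
crop("pics/w5.png",camera_model("wrist"),(0,0,512,384),1.5,[],"pics/w5b.png")
rel(push(-.0055,.0185),ROTP)
E
```

```text
[-0.44  0.82  0.51  1.4  -0.03  2.91] [-0.32487111 -0.77390556 -0.27501196]
shift cm [-0.04 -6.01  0.  ] rot deg [ 0.03 -0.03 -0.06] target [ 0.6394 -0.2452  0.1434]
```

View pics/w5b.png

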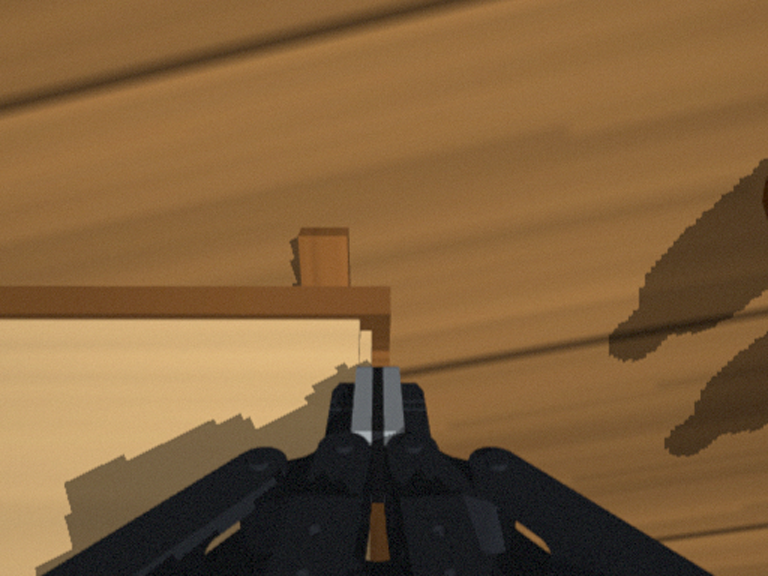

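>>> move_arm([
  [[0,-0.4,0,0,0,0,0],[0,-0.8,0,0,0,0,0],[0,-1.2,0,0,0,0,0],[0,-1.6,0,0,0,0,0],[0,-2,0,0,0,0,0],[0,-2.4,0,0,0,0,0],[0,-2.8,0,0,0,0,0],[0,-3.2,0,0,0,0,0],[0,-3.6,0,0,0,0,0],[0,-4,0,0,0,0,0]],
])

```text
t: 8.75
position: [0.6357, -0.2646, 0.1434]
eef_rot: [0.992, -0.103, -0.069, -0.007]
ft_force: [-0.2, -1.1, -0.3]
gripper_width: 0.0002
```

```bash
python3 - <<'E'
from ov import *
from mv import *
o=get_obs();print(o["joints"].round(2),o["ft_force"])
im=read_camera("wrist"); cv2.imwrite("pics/w6.png",im[:,:,::-1])
crop("pics/w6.png",camera_model("wrist"),(0,0,512,384),1.5,[(RQ,boardsegs(1),(0,0,255))],"pics/w6b.png")
im=read_camera("side"); cv2.imwrite("pics/s6.png",im[:,:,::-1])
crop("pics/s6.png",camera_model("side"),(230,150,400,290),4,[],"pics/s6b.png")
rel(push(-.0055,.0185),ROTP)
E
```

```text
[-0.39  0.79  0.47  1.39 -0.03  2.96] [-0.2221941  -1.14593546 -0.28713928]
shift cm [-0.03 -1.94  0.  ] rot deg [ 0.02 -0.03 -0.03] target [ 0.6394 -0.2452  0.1434]
```

View pics/w6b.png

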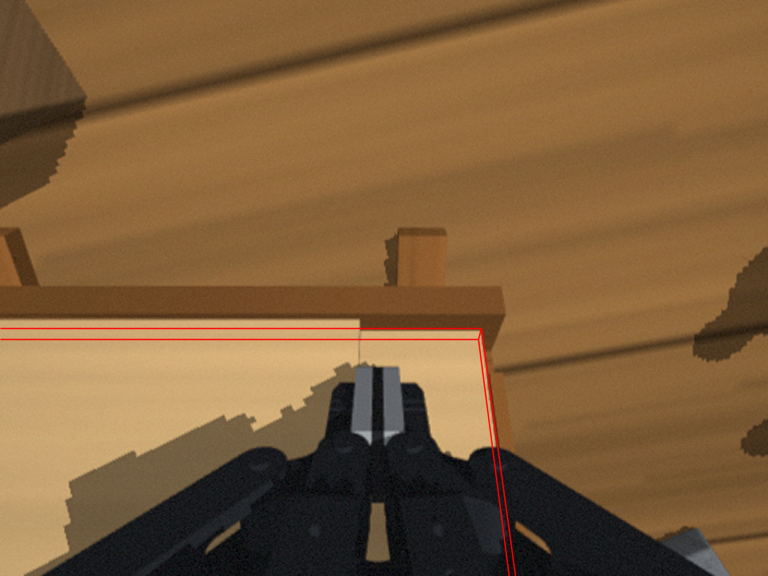

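View pics/s6b.png

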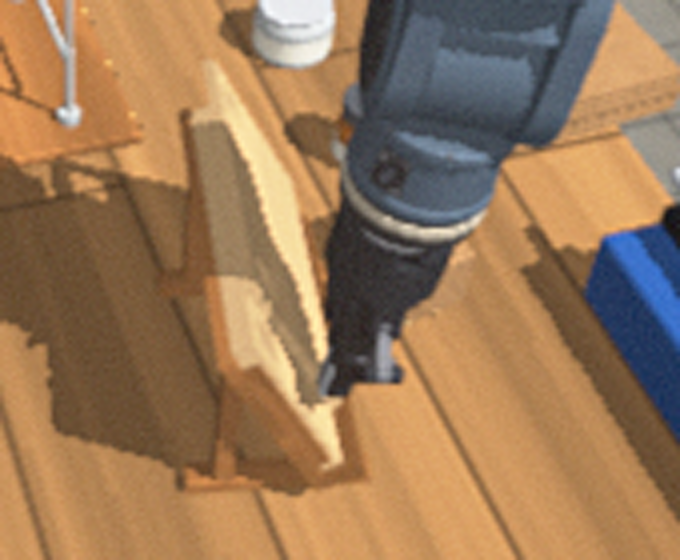

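```bash
python3 - <<'E'
from mv import *
cm=camera_model("wrist")
for dy in np.arange(.03,.09,.005): print(round(dy,3),(proj(cm,place(RQ,board2rack([[.075,-.11+dy,.008]])))[0]*1.5).round(0))
E
```

```text
0.03 [401. 317.]
0.035 [387. 317.]
0.04 [373. 317.]
0.045 [359. 317.]
0.05 [346. 317.]
0.055 [332. 317.]
0.06 [318. 317.]
0.065 [304. 317.]
0.07 [290. 317.]
0.075 [276. 317.]
0.08 [262. 317.]
0.085 [249. 317.]
```

>>> move_arm([
  [[0,-0.4,0,0,0,0,0],[0,-0.8,0,0,0,0,0],[0,-1.2,0,0,0,0,0],[0,-1.6,0,0,0,0,0],[0,-2,0,0,0,0,0],[0,-2.4,0,0,0,0,0],[0,-2.8,0,0,0,0,0],[0,-3.2,0,0,0,0,0],[0,-3.4,0,0,0,0,0],[0,-3.4,0,0,0,0,0]],
])

```text
t: 9.85
position: [0.6428, -0.2306, 0.1434]
eef_rot: [0.992, -0.102, -0.069, -0.007]
ft_force: [0.9, 0.6, 0.0]
gripper_width: 0.0001
```

>>> move_arm([
  [[0,0.4,0,0,0,0,0],[1,0.6,0,0,0,0,0],[4,0.6,-2,0,0,0,0],[6,0.6,-5,0,0,0,0.3],[6,0.6,-10,0,0,0,0.6],[6,0.6,-14,0,0,0,0.6],[6,0.6,-15,0,0,0,0.6]],
])

```text
t: 10.55
position: [0.681, -0.24, 0.2691]
eef_rot: [0.991, -0.102, -0.085, -0.011]
ft_force: [0.5, -0.4, 0.8]
gripper_width: 0.051
```

```bash
python3 - <<'E'
from ov import *
from mv import *
o=get_obs();print(o["joints"].round(2),o["ft_force"],o["position"])
im=read_camera("wrist"); cv2.imwrite("pics/w7.png",im[:,:,::-1])
crop("pics/w7.png",camera_model("wrist"),(0,0,512,384),1.5,[(RQ,boardsegs(2,.079),(0,0,255))],"pics/w7b.png")
im=read_camera("side"); cv2.imwrite("pics/s7.png",im[:,:,::-1])
crop("pics/s7.png",camera_model("side"),(230,130,400,290),4,[],"pics/s7b.png")
E
```

```text
[-0.33  1.06  1.33  2.   -0.02  3.02] [ 0.46886749 -0.39821363  0.83889262] [ 0.68103045 -0.24001682  0.26914621]
```

View pics/w7b.png

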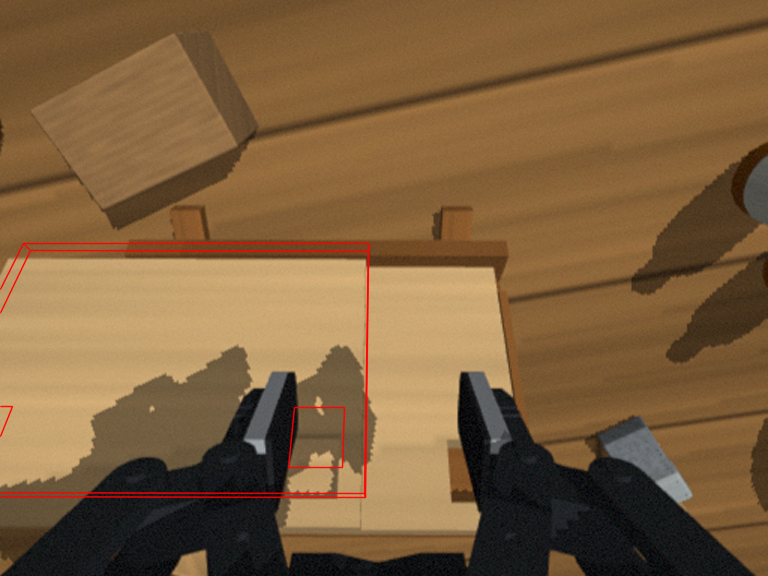

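View pics/s7b.png

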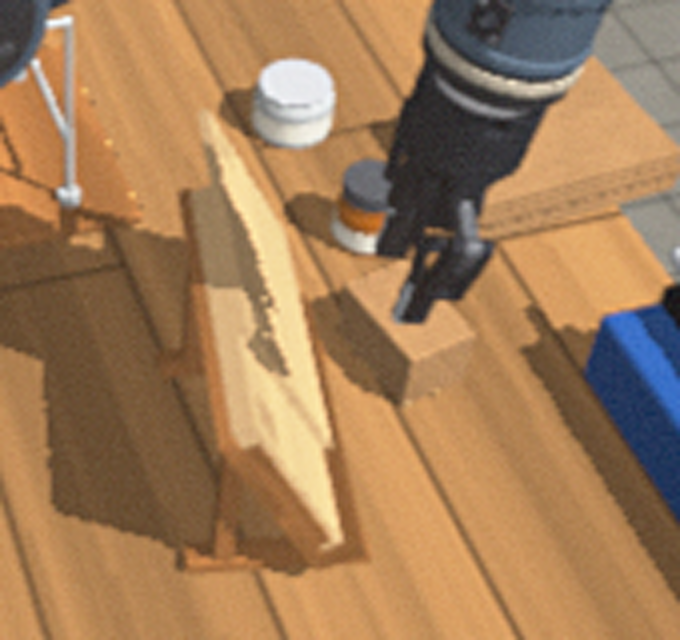

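```bash
cat >> mv.py <<'E'
ROTG=trot(RQ[2],np.deg2rad(28))
def gp(bx,by,bz): return place(RQ,board2rack([[bx,by,bz]],0)[0])[0]  # bz from back surface
E
python3 - <<'E'
from mv import *
rel(gp(-.201,.135,.020),ROTG)
rel(gp(-.101,.135,.020),ROTG)
print(R.from_quat(get_obs()["eef_rot"]).as_matrix().round(2))
E
```

```text
shift cm [-16.77 -17.25   2.11] rot deg [-29.08  28.92 -86.62] target [ 0.5497 -0.036   0.2866]
shift cm [-10.75 -17.23  10.09] rot deg [-29.08  28.92 -86.62] target [ 0.5957 -0.0456  0.1983]
[[ 0.97 -0.2  -0.15]
 [-0.2  -0.98  0.03]
 [-0.16 -0.   -0.99]]
```

>>> move_arm([
  [[-1,-1,-3,-2.4,2.4,-7.2,0.6],[-3,-3,-4,-4.8,4.8,-14.4,0.6],[-5,-5,-4,-7.2,7.2,-21.6,0.6],[-7,-7,-4,-9.6,9.6,-28.8,0.6],[-9,-9,-3,-12,12,-36,0.6],[-11,-11,-3,-14.5,14.4,-43,0.6],[-13,-13,-2,-17,16.8,-50.5,0.6],[-14.5,-15,-2,-19.4,19.3,-58,0.6],[-16,-17.25,-1,-21.8,21.7,-65,0.6],[-16.77,-17.25,0,-24.2,24,-72,0.6],[-16.77,-17.25,1,-26.6,26.5,-79,0.6],[-16.77,-17.25,2.1,-29.08,28.92,-86.62,0.6]],
])

```text
t: 11.85
position: [0.5494, -0.0357, 0.2871]
eef_rot: [0.82, 0.533, 0.126, 0.167]
ft_force: [0.9, -1.1, 0.3]
gripper_width: 0.0512
```

```bash
python3 - <<'E'
from mv import *
rel(gp(-.201,.135,.020),ROTG)
E
```

```text
shift cm [-0.02  0.02  0.05] rot deg [ -3.69   3.79 -11.36] target [ 0.5497 -0.036   0.2866]
```

>>> move_arm([
  [[0,0,0,-2,2,-6,0.6],[0,0,0,-3.7,3.8,-11.36,0.6],[0,0,0,-3.7,3.8,-11.36,0.6],[0,0,0,-3.7,3.8,-11.36,0.6]],
])

```text
t: 12.25
position: [0.5492, -0.0361, 0.2873]
eef_rot: [0.754, 0.611, 0.153, 0.188]
ft_force: [0.1, 0.4, -0.2]
gripper_width: 0.0515
```

```bash
python3 - <<'E'
from ov import *
from mv import *
rel(gp(-.201,.135,.020),ROTG);rel(gp(-.101,.135,.020),ROTG)
im=read_camera("wrist"); cv2.imwrite("pics/w8.png",im[:,:,::-1])
crop("pics/w8.png",camera_model("wrist"),(0,0,512,384),1.5,[(RQ,boardsegs(2,.079),(0,0,255))],"pics/w8b.png")
E
```

```text
shift cm [0.02 0.01 0.08] rot deg [-0.01  0.05 -0.2 ] target [ 0.5497 -0.036   0.2866]
shift cm [3.000e-02 1.000e-02 1.008e+01] rot deg [-0.01  0.05 -0.2 ] target [ 0.5957 -0.0456  0.1983]
```

View pics/w8b.png

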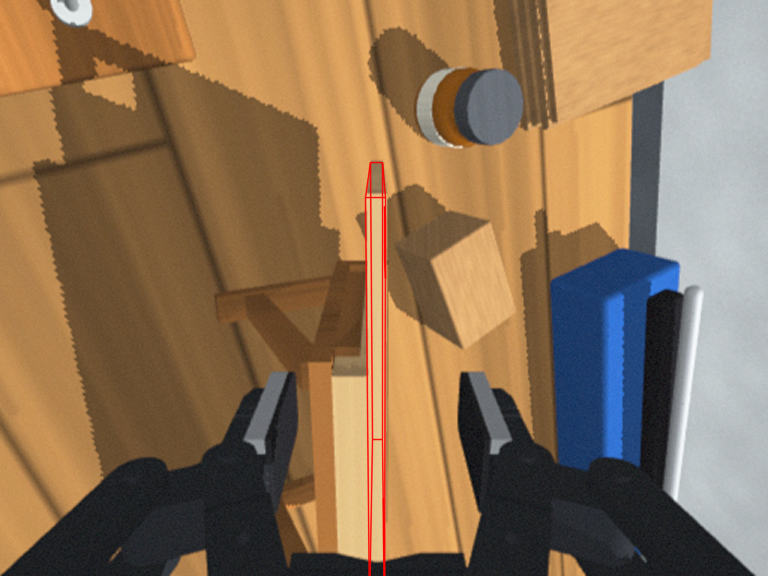

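>>> move_arm([
  [[0,0,2,0,0,0,0.6],[0,0,4,0,0,0,0.6],[0,0,5.5,0,0,0,0.6],[0,0,7,0,0,0,0.6],[0,0,8,0,0,0,0.6],[0,0,9,0,0,0,0.6],[0,0,10.1,0,0,0,0.6],[0,0,10.1,0,0,0,0.6],[0,0,10.1,0,0,0,0.6]],
])

```text
t: 13.2
position: [0.5958, -0.0456, 0.1981]
eef_rot: [0.754, 0.611, 0.152, 0.187]
ft_force: [1.1, -0.2, 0.3]
gripper_width: 0.0512
```

```bash
python3 - <<'E'
from ov import *
from mv import *
rel(gp(-.101,.135,.020),ROTG)
im=read_camera("wrist"); cv2.imwrite("pics/w9.png",im[:,:,::-1])
crop("pics/w9.png",camera_model("wrist"),(0,0,512,384),1.5,[(RQ,boardsegs(2,.079),(0,0,255))],"pics/w9b.png")
im=read_camera("side"); cv2.imwrite("pics/s9.png",im[:,:,::-1])
crop("pics/s9.png",camera_model("side"),(230,100,380,280),4,[],"pics/s9b.png")
E
```

```text
shift cm [ 0.   -0.   -0.03] rot deg [-0.03  0.04 -0.19] target [ 0.5957 -0.0456  0.1983]
```

View pics/w9b.png

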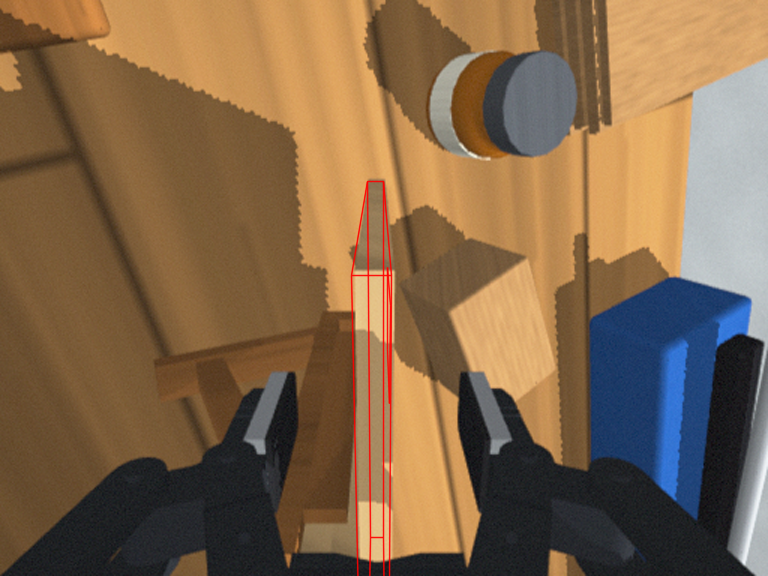

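View pics/s9b.png

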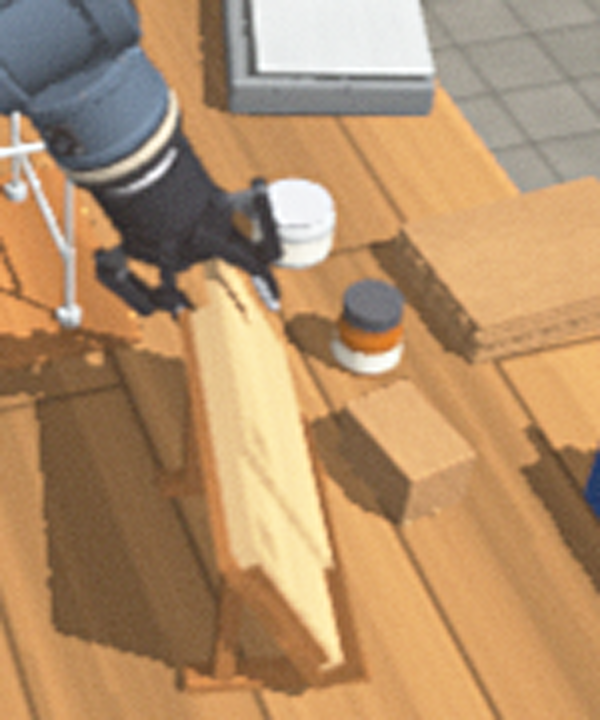

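>>> move_arm([
  [[0,0,0,0,0,0,0],[0,0,0,0,0,0,0],[0,0,0,0,0,0,0],[0,0,0,0,0,0,0],[0,0,0,0,0,0,0],[0,0,0,0,0,0,0],[0,0,0,0,0,0,0]],
])

```text
t: 14.0
position: [0.5958, -0.0455, 0.1989]
eef_rot: [0.754, 0.611, 0.153, 0.188]
ft_force: [-5.2, 1.5, 5.8]
gripper_width: 0.0072
```

>>> move_arm([
  [[0,0.2,-0.2,0,0,0,0],[0,0.6,-0.6,0,0,0,0],[0,1,-1,0,0,0,0],[0,1.5,-1.8,0,0,0,0],[0,2,-2.6,0,0,0,0],[0,2.5,-3.5,0,0,0,0],[0,3,-4.5,0,0,0,0],[0,3.4,-5.5,0,0,0,0],[0,3.7,-6.5,0,0,0,0],[0,4,-7.5,0,0,0,0],[0,4,-8,0,0,0,0],[0,4,-8,0,0,0,0]],
])

```text
t: 15.2
position: [0.5935, -0.0451, 0.2892]
eef_rot: [0.754, 0.611, 0.153, 0.188]
ft_force: [-0.1, -0.2, -2.7]
gripper_width: 0.0072
```

```bash
python3 - <<'E'
from ov import *
from mv import *
for n in ("wrist","side","scene"):
    im=read_camera(n); cv2.imwrite(f"pics/{n}10.png",im[:,:,::-1])
crop("pics/wrist10.png",camera_model("wrist"),(0,0,512,384),1.5,[],"pics/w10b.png")
crop("pics/side10.png",camera_model("side"),(200,60,400,280),3,[],"pics/s10b.png")
E
```

```text
(no output)
```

View pics/w10b.png

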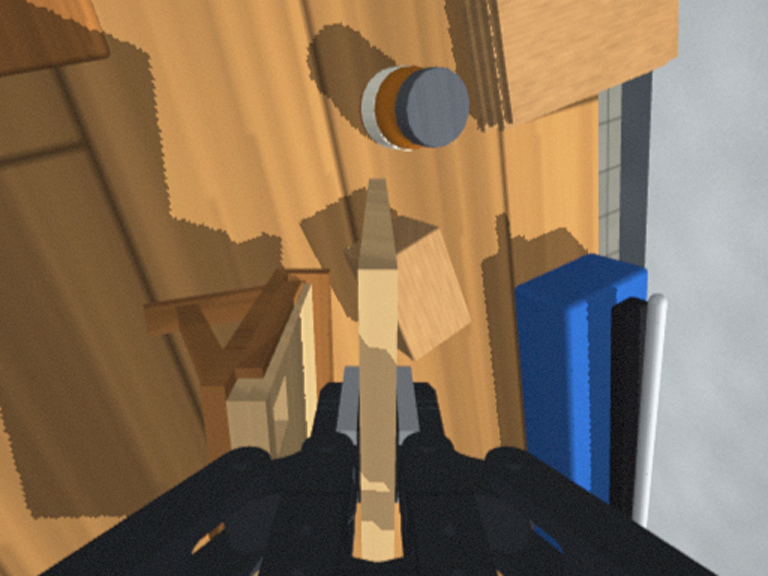

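View pics/s10b.png

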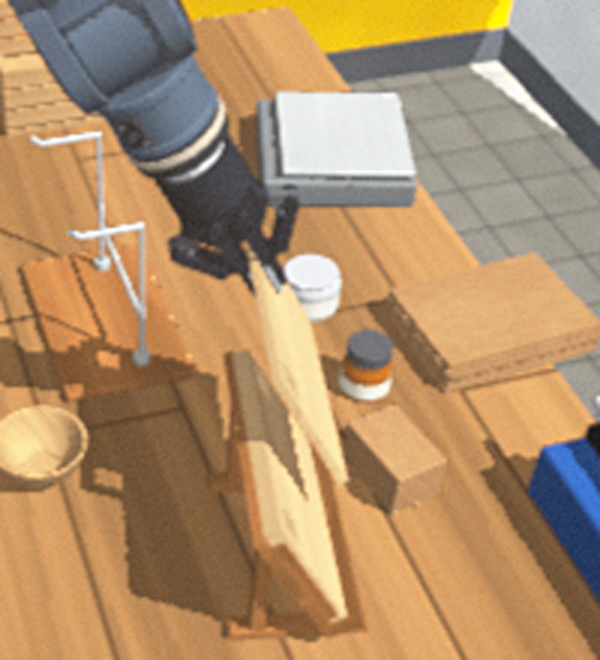

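>>> move_arm([
  [[0,0,-4,0,0,0,0],[0,0,-8,0,0,0,0],[0,0,-11,0,0,0,0],[0,0,-12,0,0,0,0],[0,0,-12,0,0,0,0]],
])

```text
t: 15.85
position: [0.5385, -0.0336, 0.3944]
eef_rot: [0.754, 0.611, 0.153, 0.188]
ft_force: [0.4, 0.4, -2.1]
gripper_width: 0.0077
```

```bash
python3 - <<'E'
from ov import *
for n in ("side","scene","wrist"):
    im=read_camera(n); cv2.imwrite(f"pics/{n}11.png",im[:,:,::-1])
crop("pics/side11.png",camera_model("side"),(195,90,275,200),6,[],"pics/s11b.png")
crop("pics/scene11.png",camera_model("scene"),(270,85,350,195),6,[],"pics/c11b.png")
crop("pics/wrist0.png",camera_model("wrist"),(100,0,250,80),5,[],"pics/w0c.png")
print(get_obs()["position"],get_obs()["joints"])
E
```

```text
[ 0.53826345 -0.03366988  0.39166321] [-0.02415096 -0.07328639 -0.23452222  0.9308005  -0.08513055  1.73436014]
```

View pics/s11b.png

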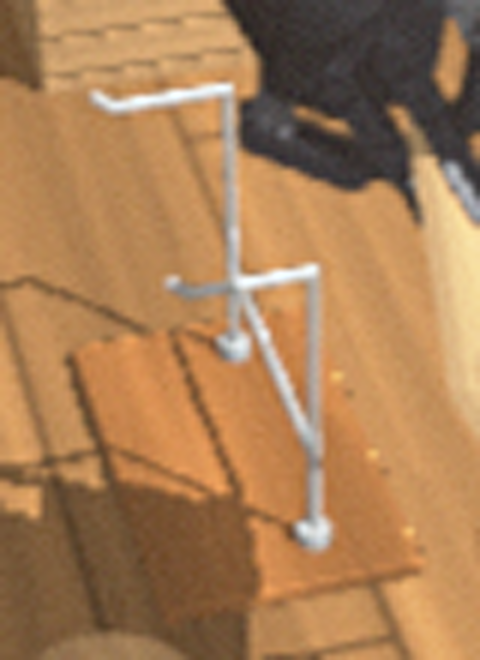

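View pics/c11b.png

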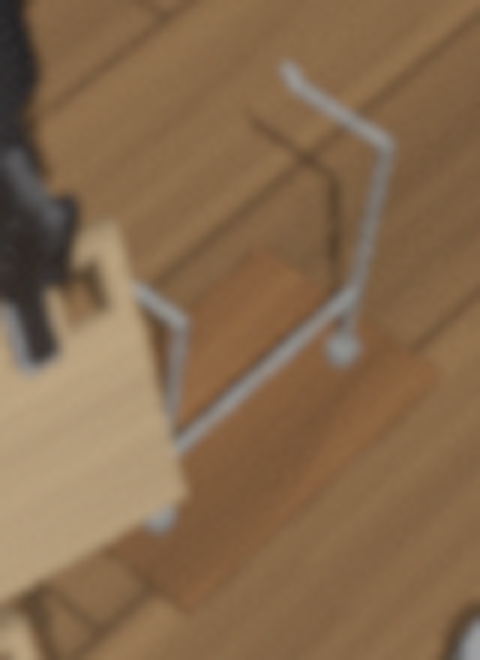

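View pics/w0c.png

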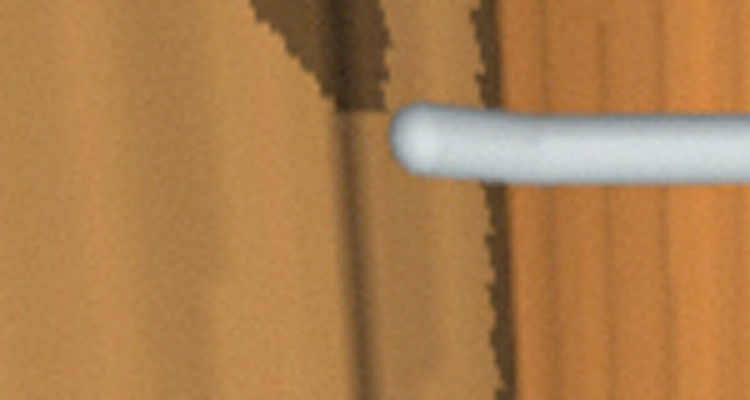

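View pics/wrist11.png

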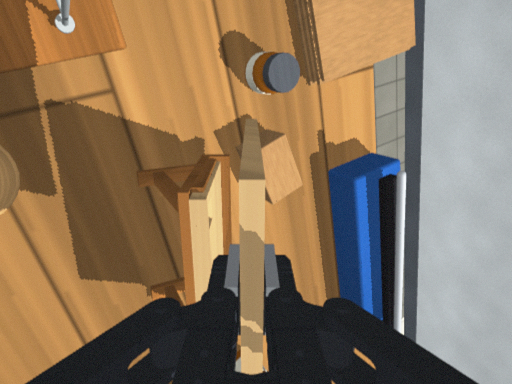

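```bash
cat > fit2.py <<'E'
from ov import *
cs,cd=camera_model("scene"),camera_model("side")
w0={'camera_matrix':cs['camera_matrix']*0+np.array([[334.5734,0,251.38577],[0,334.5734,192.0815],[0,0,1]]),
'world_from_camera':np.array([[.99999777,-.00161359,.00136307,.50056363],[.00107734,.94469681,.32794326,.0842307],[-.00181685,-.32794106,.94469644,.37379636],[0,0,0,1]])}
A=lambda o,l,f:np.array([(o[0]+(u+.5)/f-.5,o[1]+(v+.5)/f-.5) for u,v in l])
def S(k,y):
    return {'top':[0,y,.2],'bend':[-.065,y,.2],'tip':[-.0735,y,.2075],'base':[0,y,.015],'x':[0,y,.075]}[k]
a,b=.086,-.086
sets=[(cd,A((195,90),[(230,90),(97,98),(112,107),(234,346),(315,270),(173,285),(186,293),(314,531)],6),[('top',a),('tip',a),('bend',a),('base',a),('top',b),('tip',b),('bend',b),('base',b)]),
(cs,A((270,85),[(390,147),(288,68),(300,86),(343,348),(180,322),(160,518)],6),[('top',a),('tip',a),('bend',a),('base',a),('top',b),('base',b)]),
(w0,np.r_[A((100,0),[(412,139)],5),A((0,0),[(519,44),(445,80)],1.5)],[('tip',b),('top',b),('base',b)])]
if __name__=="__main__":
  for use in ([0],[1],[0,1],[0,1,2]):
   for q0 in ([.54,.19,0],[.54,.19,0,0]):
    def f(q): return np.concatenate([(proj(cm,place(q,[S(*k) for k in ks]))-ob).ravel() for cm,ob,ks in [sets[i] for i in use]])
    r=least_squares(f,q0,x_scale=.1); print(use,np.round(r.x,4),np.round(r.fun.reshape(-1,2),1).tolist())
E
python3 fit2.py
```

```text
[0] [0.542  0.1894 0.006 ] [[-0.5, -0.4], [-0.1, -0.2], [0.1, -0.2], [0.2, 0.3], [-0.3, 0.1], [-0.1, -0.3], [0.6, -0.1], [0.0, 0.6]]
[0] [ 0.5439  0.198   0.0061 -0.0067] [[-0.5, -0.1], [0.1, 0.0], [0.2, 0.0], [0.2, 0.2], [-0.4, 0.1], [-0.1, -0.3], [0.6, -0.1], [-0.1, 0.3]]
[1] [0.5435 0.1932 0.0031] [[-0.1, -0.2], [0.2, 0.0], [-0.2, -0.1], [-0.0, 0.6], [0.4, 0.0], [-0.3, -0.2]]
[1] [0.5435 0.1932 0.0031 0.    ] [[-0.1, -0.2], [0.2, 0.0], [-0.2, -0.1], [-0.0, 0.6], [0.4, 0.0], [-0.3, -0.2]]
[0, 1] [0.5429 0.1917 0.004 ] [[-0.3, -0.8], [0.1, -0.7], [0.3, -0.6], [0.4, -0.1], [-0.2, -0.4], [-0.1, -0.8], [0.6, -0.6], [0.1, 0.1], [-0.5, -0.1], [-0.3, 0.2], [-0.6, 0.1], [-0.4, 0.7], [-0.0, 0.2], [-0.7, -0.1]]
[0, 1] [ 0.5428  0.1946  0.0059 -0.0033] [[-0.6, -0.4], [-0.1, -0.3], [0.0, -0.2], [0.1, 0.1], [-0.5, -0.1], [-0.2, -0.5], [0.4, -0.3], [-0.2, 0.3], [-0.2, 0.1], [0.1, 0.4], [-0.3, 0.3], [-0.1, 0.7], [0.5, 0.4], [-0.2, -0.1]]
[0, 1, 2] [0.5432 0.1913 0.0053] [[-0.3, -0.7], [0.2, -0.6], [0.3, -0.5], [0.4, -0.0], [-0.1, -0.3], [0.1, -0.7], [0.8, -0.5], [0.2, 0.2], [-0.6, -0.0], [-0.4, 0.3], [-0.7, 0.2], [-0.5, 0.8], [-0.0, 0.4], [-0.7, 0.1], [2.4, -0.2], [-2.1, -0.5], [-1.0, 0.4]]
[0, 1, 2] [0.5432 0.191  0.0048 0.0017] [[-0.2, -1.1], [0.2, -1.0], [0.3, -0.9], [0.5, -0.4], [-0.1, -0.7], [0.1, -1.1], [0.7, -0.9], [0.2, -0.1], [-0.6, -0.3], [-0.3, -0.0], [-0.7, -0.2], [-0.5, 0.6], [-0.0, 0.1], [-0.7, -0.2], [1.6, -0.0], [-1.3, -0.3], [-0.9, 0.6]]
```

```bash
cat >> mv.py <<'E'
SQ=[.543,.1915,.005]
ROTS=trot(SQ[2])
def sp(x,y,z): return place(SQ,[[x,y,z]])[0]
E
python3 - <<'E'
from mv import *
rel(sp(-.115,.056,.40),ROTS)
E
```

```text
shift cm [ 25.17 -14.31  -8.48] rot deg [ 27.72   2.94 -11.99] target [0.4277 0.2469 0.4   ]
```

>>> move_arm([
  [[3,-2,-2.5,4,0.4,-1.7,0],[6.5,-4,-4,8,0.8,-3.4,0],[10,-6,-5,12,1.2,-5.1,0],[13.5,-8,-6,16,1.6,-6.9,0],[17,-10,-7,20,2,-8.6,0],[20,-12,-8,24,2.5,-10.3,0],[23,-13.3,-8.48,27.72,2.94,-12,0],[25.17,-14.3,-8.48,27.72,2.94,-12,0],[25.17,-14.3,-8.48,27.72,2.94,-12,0],[25.17,-14.3,-8.48,27.72,2.94,-12,0],[25.17,-14.3,-8.48,27.72,2.94,-12,0]],
])

```text
t: 17.1
position: [0.4281, 0.2464, 0.3995]
eef_rot: [0.705, 0.709, -0.0, 0.0]
ft_force: [0.1, -0.8, -1.3]
gripper_width: 0.0071
```

```bash
cat > look.py <<'E'
import sys
from ov import *
from mv import *
BX0,BY0=-.047,.056
def heldsegs(bx0=BX0,by0=BY0,roll=0):
    """board segs in world for board held; roll = rotation about tool y (rad)"""
    o=get_obs();r=R.from_quat(o["eef_rot"])
    C=[[x,y,z] for z in(-.004,.004) for x,y in((-.075,-.11),(-.075,.11),(.075,.11),(.075,-.11))]
    for sy in(-.086,.086): C+=[[-.048+a*.015,sy+b*.013,z] for z in(-.004,.004) for a,b in((-1,-1),(-1,1),(1,1),(1,-1))]
    C=np.array(C)-[bx0,by0,0]
    C=R.from_euler('z',roll).apply(C)
    T=np.c_[C[:,1],C[:,2],C[:,0]+.054]
    W=r.apply(T)+o["position"]
    E=[(0,1),(1,2),(2,3),(3,0),(4,5),(5,6),(6,7),(7,4),(0,4),(1,5),(2,6),(3,7)]
    for k in (8,12,16,20): E+=[(k+i,k+(i+1)%4) for i in range(4)]
    return [(W[i],W[j]) for i,j in E]
def shots(tag,roll=0,ovl=True,bx0=BX0,by0=BY0):
    for n,box,f in (("wrist",(0,0,512,384),1.5),("side",(150,40,290,200),4.5),("scene",(190,40,370,200),4.2)):
        im=read_camera(n);p=f"pics/{n}{tag}.png";cv2.imwrite(p,im[:,:,::-1])
        crop(p,camera_model(n),box,f,[([0,0,0],heldsegs(bx0,by0,roll),(0,0,255)),(SQ,standsegs(),(255,0,0))] if ovl else [],f"pics/{n}{tag}b.png")
E
python3 - <<'E'
from look import *
rel(sp(-.115,.056,.40),ROTS); print(get_obs()["joints"].round(2))
shots("12")
E
```

```text
shift cm [ 0.06 -0.04 -0.05] rot deg [-0.03  0.03 -0.02] target [0.4277 0.2469 0.4   ]
[ 0.52  0.21  0.2   1.56 -0.    2.09]
```

View pics/wrist12b.png

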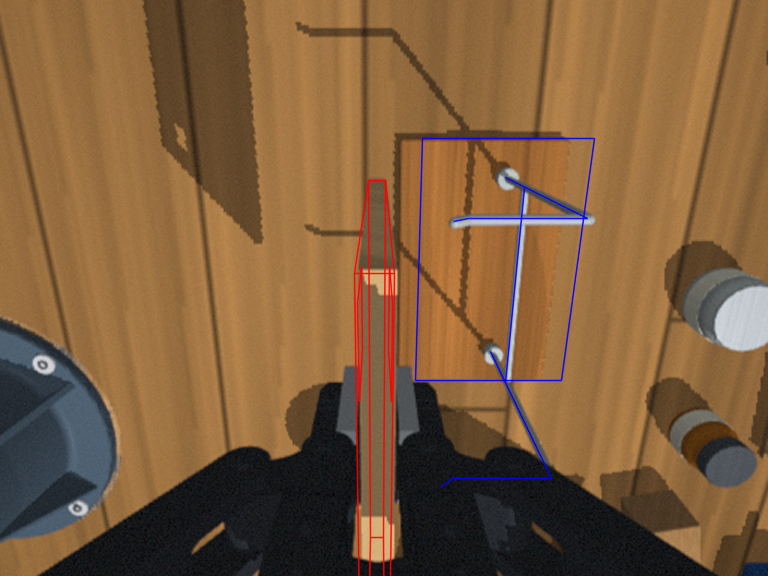

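View pics/side12b.png

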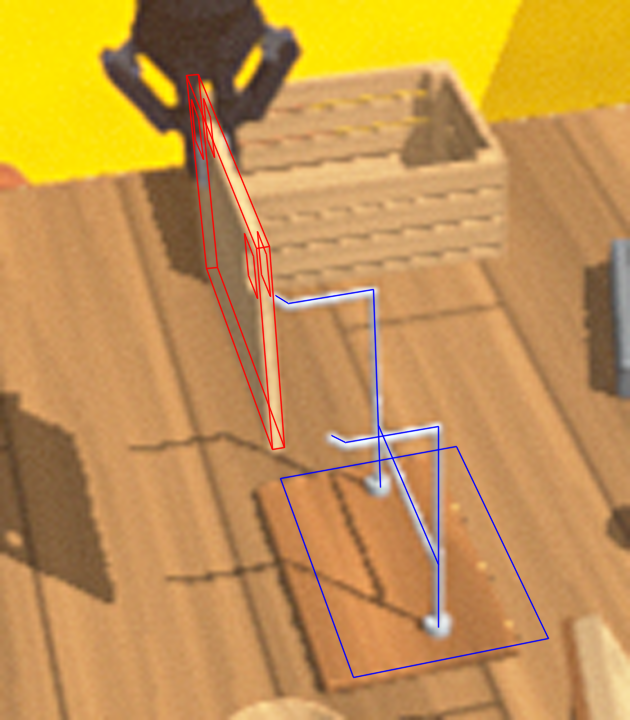

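View pics/scene12b.png

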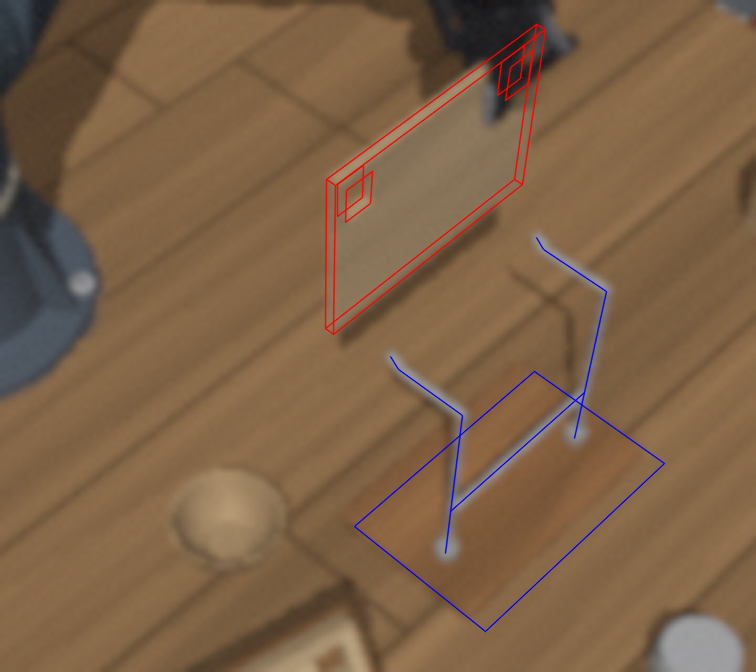

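>>> move_arm([
  [[0,0,3,0,0,0,0],[0,0,6,0,0,0,0],[0,0,9,0,0,0,0],[0,0,12,0,0,0,0],[0,0,14.2,0,0,0,0],[0,0,14.2,0,0,0,0],[0,0,14.2,0,0,0,0]],
])

```text
t: 17.95
position: [0.4283, 0.246, 0.259]
eef_rot: [0.706, 0.708, 0.0, 0.0]
ft_force: [0.5, 0.6, -1.7]
gripper_width: 0.0072
```

```bash
python3 - <<'E'
from look import *
rel(sp(-.115,.056,.257),ROTS); rel(sp(-.035,.056,.257),ROTS)
shots("13")
E
```

```text
shift cm [ 0.1  -0.06  0.2 ] rot deg [ 0.04 -0.01 -0.08] target [0.4277 0.2469 0.257 ]
shift cm [0.11 7.94 0.2 ] rot deg [ 0.04 -0.01 -0.08] target [0.5077 0.2473 0.257 ]
```

View pics/wrist13b.png

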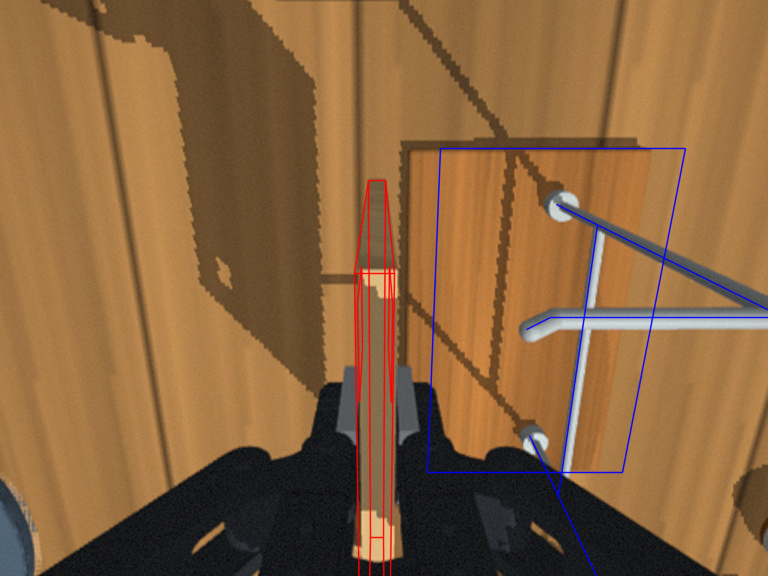

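View pics/side13b.png

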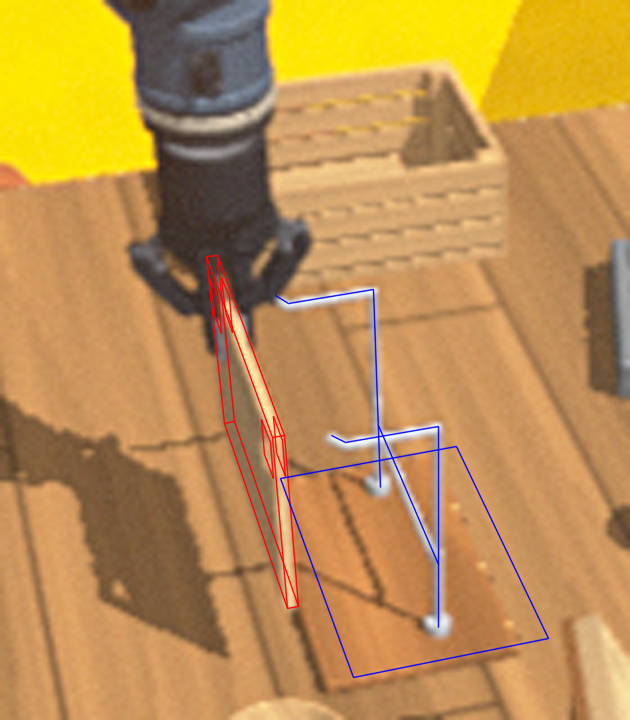

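View pics/scene13b.png

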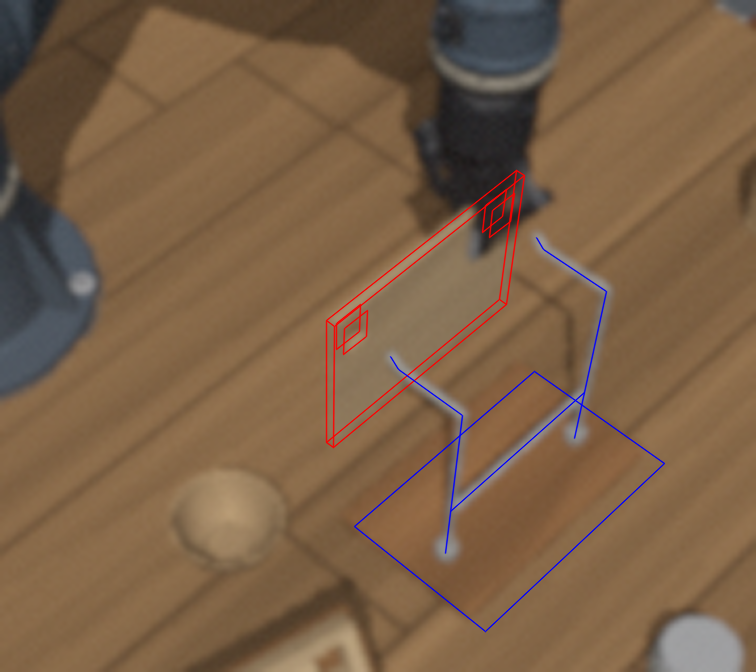

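>>> move_arm([
  [[0.1,1,0.2,0,0,0,0],[0.1,2,0.2,0,0,0,0],[0.1,3,0.2,0,0,0,0],[0.1,4,0.2,0,0,0,0],[0.1,5,0.2,0,0,0,0],[0.1,5,0.2,0,0,0,0]],
])

```text
t: 18.7
position: [0.48, 0.2476, 0.2574]
eef_rot: [0.706, 0.708, 0.001, 0.0]
ft_force: [-0.2, -0.0, -1.7]
gripper_width: 0.0073
```

```bash
python3 - <<'E'
from look import *
print(get_obs()["ft_force"],get_obs()["moment"])
rel(sp(-.035,.056,.257),ROTS)
shots("14",ovl=False)
E
```

```text
[-0.18109044 -0.02190596 -1.67634875] [ 0.1002908  -0.01602337  0.01806416]
shift cm [-0.04  2.77  0.04] rot deg [ 0.13 -0.06 -0.1 ] target [0.5077 0.2473 0.257 ]
```

View pics/side14b.png

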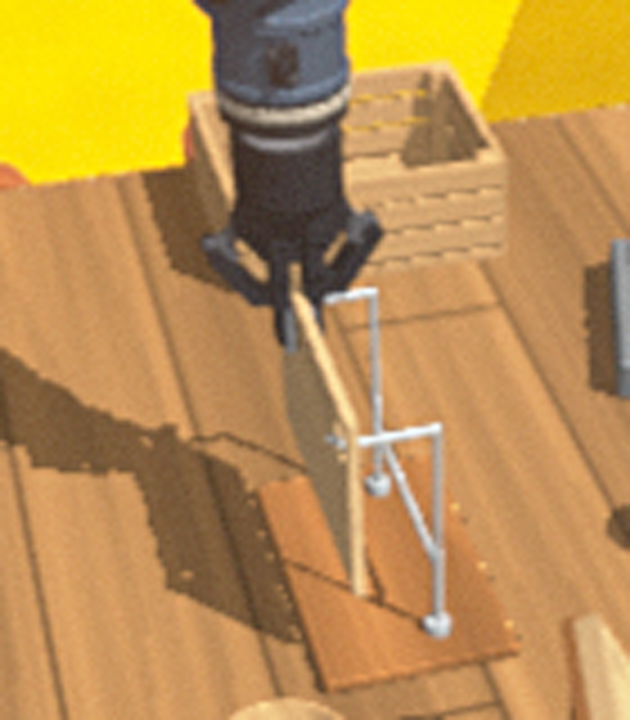

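View pics/scene14b.png

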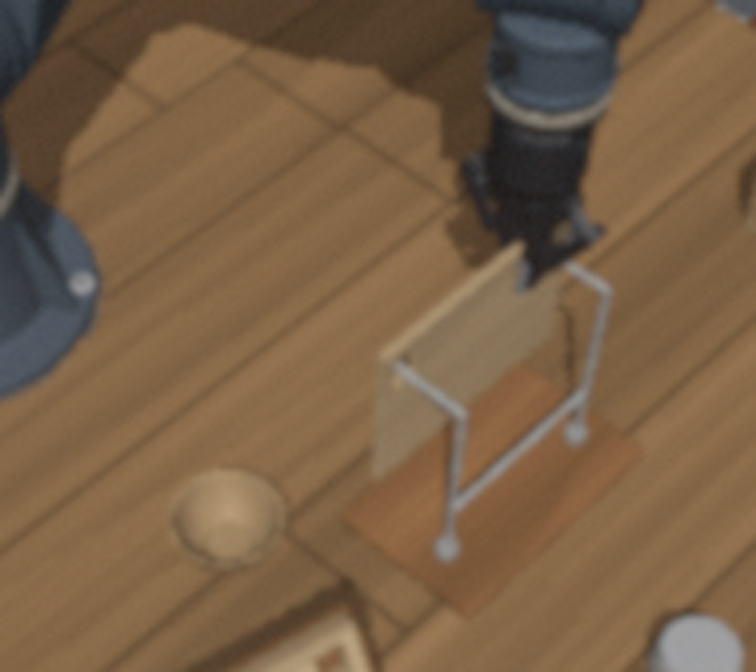

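>>> move_arm([
  [[0,0.8,0,0,0,0,0],[0,1.6,0,0,0,0,0],[0,2.1,0,0,0,0,0],[0,2.1,0.4,0.1,0,0,0],[0,2.1,0.8,0.1,0,0,0],[0,2.1,1.2,0.1,0,0,0],[0,2.1,1.2,0.1,0,0,0],[0,2.1,1.2,0.1,0,0,0]],
])

```text
t: 19.65
position: [0.4994, 0.2477, 0.2456]
eef_rot: [0.706, 0.708, 0.0, -0.0]
ft_force: [0.3, 0.5, -1.6]
gripper_width: 0.0074
```

>>> move_arm([
  [[0,0,0.1,0,0,0,0],[0,0,0.2,0,0,0,0],[0,0,0.2,0,0,0,0]],
])

```text
t: 19.95
position: [0.4994, 0.2477, 0.2435]
eef_rot: [0.706, 0.708, 0.0, -0.0]
ft_force: [0.2, -0.4, -1.3]
gripper_width: 0.0078
```

>>> move_arm([
  [[0,0,0.1,0,0,0,0],[0,0,0.1,0,0,0,0],[0,0,0.1,0,0,0,0]],
])

```text
t: 20.25
position: [0.4994, 0.2477, 0.2425]
eef_rot: [0.706, 0.709, 0.0, -0.0]
ft_force: [-1.0, 1.3, -1.8]
gripper_width: 0.0075
```

>>> move_arm([
  [[0,0,0.1,0,0,0,0],[0,0,0.1,0,0,0,0],[0,0,0.1,0,0,0,0]],
])

```text
t: 20.55
position: [0.4994, 0.2477, 0.2415]
eef_rot: [0.706, 0.708, 0.0, -0.0]
ft_force: [0.2, 1.3, -2.9]
gripper_width: 0.0076
```

>>> move_arm([
  [[0,0,0.1,0,0,0,0],[0,0,0.1,0,0,0,0],[0,0,0.1,0,0,0,0]],
])

```text
t: 20.85
position: [0.4995, 0.2477, 0.2408]
eef_rot: [0.706, 0.708, 0.001, -0.0]
ft_force: [-1.9, -0.9, 3.8]
gripper_width: 0.0076
```

```bash
python3 - <<'E'
from look import *
print(get_obs()["ft_force"],get_obs()["moment"])
E
```

```text
[-1.92262467 -0.91493681  3.82486736] [-0.18986689  0.24257163 -0.01083042]
```

```bash
python3 - <<'E'
from look import *
F=[];M=[]
for i in range(2):
    for n in ("side","scene","wrist"):
        im=read_camera(n);o=get_obs();F.append(o["ft_force"]);M.append(o["moment"])
        cv2.imwrite(f"pics/{n}15.png",im[:,:,::-1])
F=np.array(F);M=np.array(M);print(F.round(2),M.round(3));f=F.mean(0);m=M.mean(0);print(f,m)
crop("pics/side15.png",camera_model("side"),(150,60,290,200),5,[],"pics/side15b.png")
crop("pics/scene15.png",camera_model("scene"),(240,60,350,190),5,[],"pics/scene15b.png")
E
```

```text
[[-1.62 -0.37  5.04]
 [-1.51 -1.26  5.13]
 [-0.73 -1.42  5.58]
 [-1.17 -1.67  4.9 ]
 [-2.12 -0.25  5.67]
 [-1.72  0.    5.66]] [[-0.267  0.266 -0.047]
 [-0.182  0.217  0.036]
 [-0.252  0.317  0.004]
 [-0.245  0.227 -0.012]
 [-0.252  0.281 -0.015]
 [-0.294  0.26  -0.052]]
[-1.479201   -0.82887466  5.33129391] [-0.24853741  0.26150795 -0.01414445]
```

View pics/side15b.png

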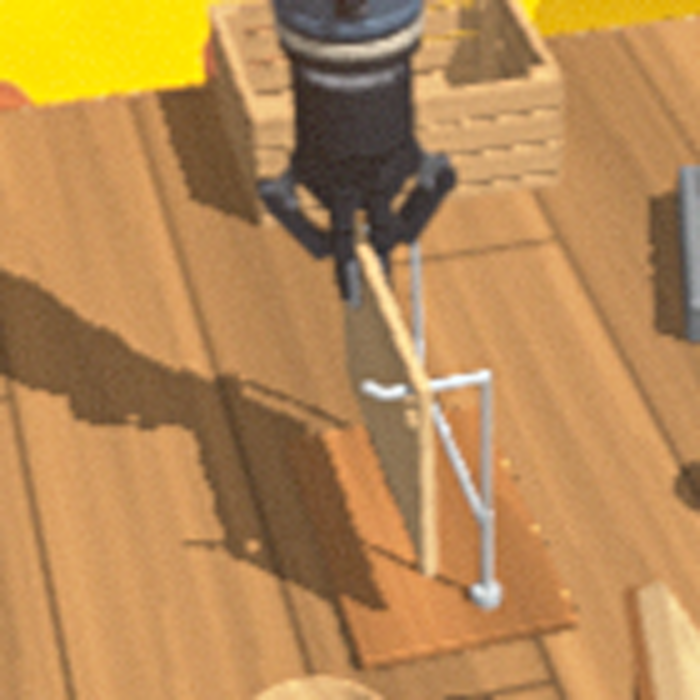

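View pics/scene15b.png

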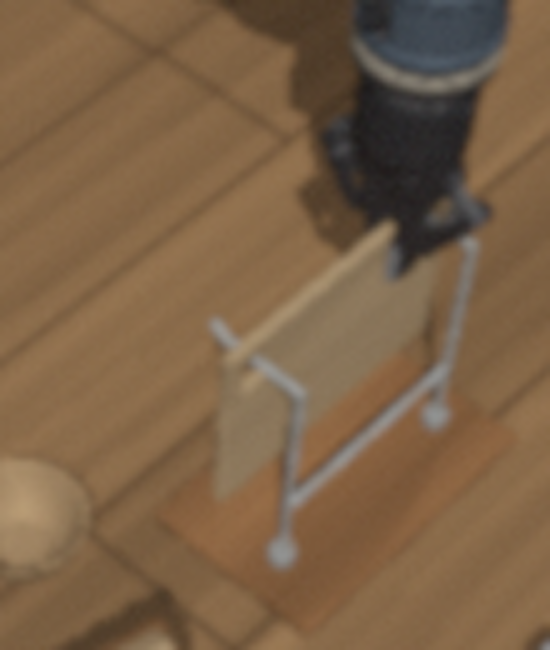

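View pics/wrist15.png

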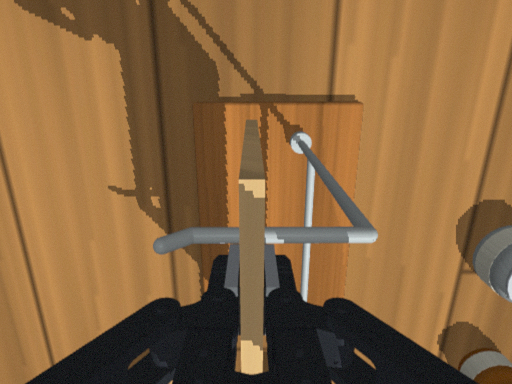

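>>> move_arm([
  [[0,0,-0.05,0,0,0,0],[0,0,-0.05,0,0,0,0.15],[0,0,-0.05,0,0,0,0.3],[0,0,-0.05,0,0,0,0.4],[0,0,-0.05,0,0,0,0.4],[0,0,-0.05,0,0,0,0.4]],
])

```text
t: 21.75
position: [0.4995, 0.2477, 0.2412]
eef_rot: [0.706, 0.709, 0.001, -0.0]
ft_force: [0.3, 0.5, 0.5]
gripper_width: 0.0338
```

```bash
python3 - <<'E'
from look import *
shots("16",ovl=False); print(get_obs()["ft_force"])
E
```

```text
[-0.14112896  0.52046735  0.55066647]
```

View pics/wrist16b.png

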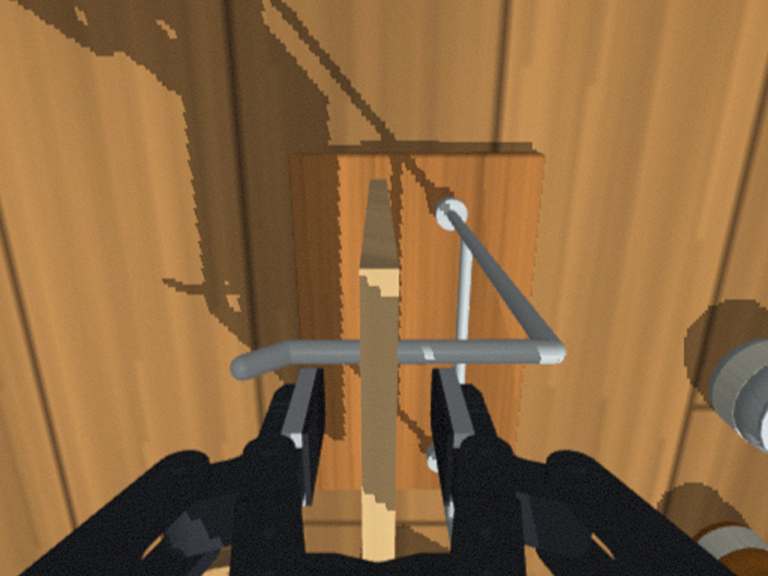

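View pics/side16b.png

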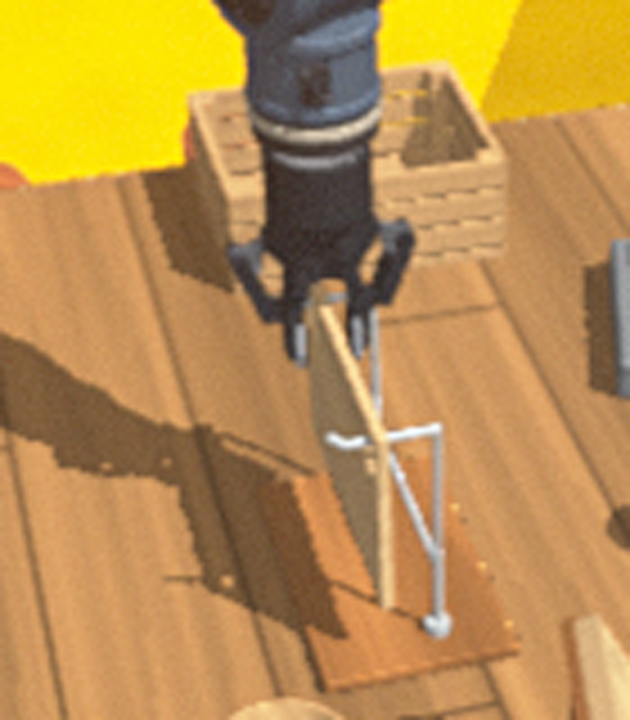

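Board hangs on both hooks, centred in the open jaws, with no force on the wrist. Retreat straight up.

>>> move_arm([
  [[0,0,-1,0,0,0,0.4],[0,0,-2.5,0,0,0,0.4],[0,0,-4.5,0,0,0,0.4],[0,0,-7,0,0,0,0.4],[0,0,-10,0,0,0,0.4],[0,0,-13,0,0,0,0.4],[0,-3,-15,0,0,0,0.4],[0,-6,-16,0,0,0,0.4],[0,-9,-16,0,0,0,0.4],[0,-9,-16,0,0,0,0.4],[0,-9,-16,0,0,0,0.4]],
])

```text
t: 23.0
position: [0.4091, 0.2472, 0.4022]
eef_rot: [0.705, 0.709, 0.001, -0.0]
ft_force: [0.4, -0.3, -0.4]
gripper_width: 0.0342
```

```bash
python3 - <<'E'
from look import *
shots("17",ovl=False); print(get_obs()["ft_force"])
for n in ("side",): crop(f"pics/{n}17.png",camera_model(n),(140,60,400,300),2.4,[],"pics/f17.png")
E
```

```text
[ 0.16832309 -0.65867953 -0.04076504]
```

View pics/f17.png

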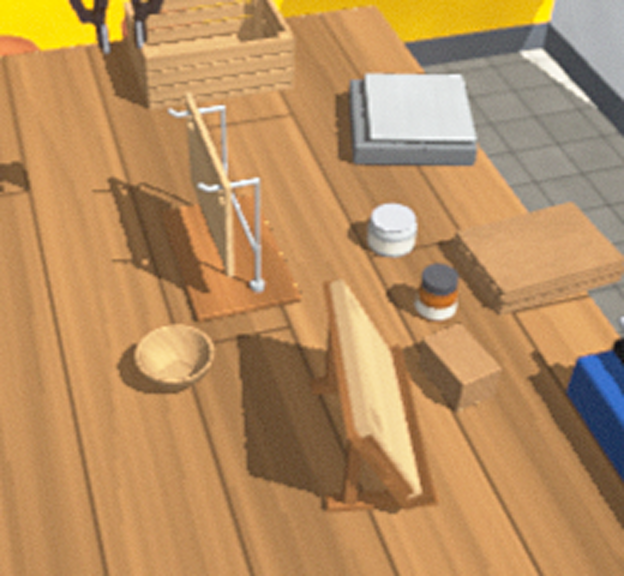

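View pics/scene17b.png

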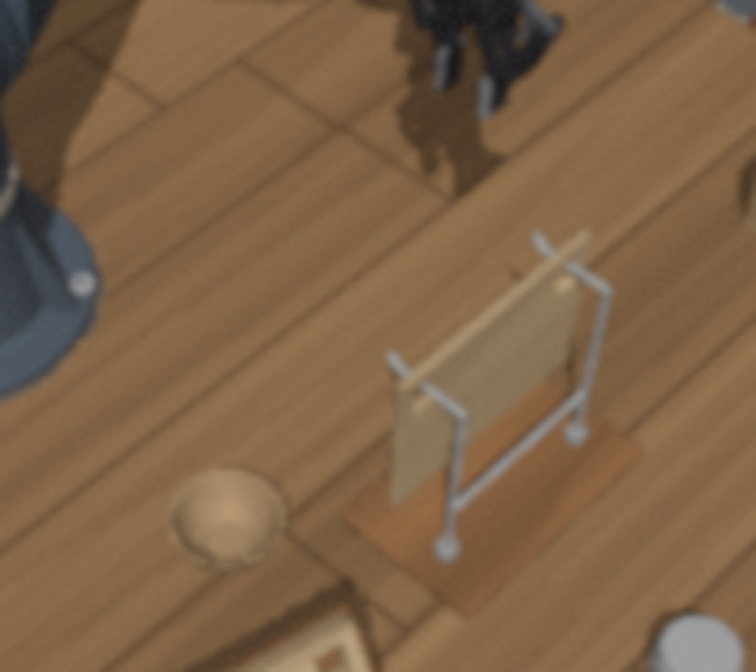

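View pics/wrist17b.png

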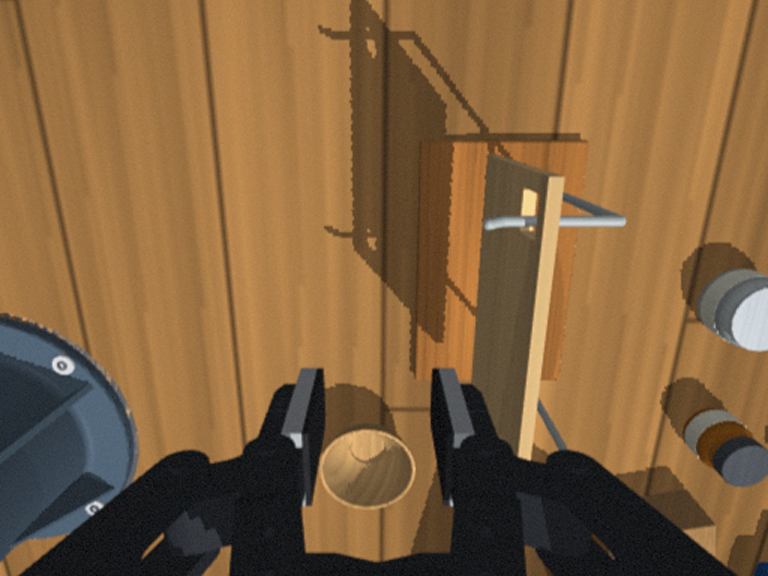

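Both hook tips (side view at about (175,112) and (205,187)) pass through the slots and the top edge is level. The other two boards and the goods are where they were.

```bash
python3 -c "
from station import *
print(close_job(), get_obs()['t'])"
```

```text
the job is handed in; nothing more can be done
the job is handed in; nothing more can be done
```

The front board is hanging on both hooks of the stand, and I handed the job in at about 23 s.

- **Slide and lift:** I pushed the board 79 mm along the ledge past the rack's +y end, still lying against the boards behind it. I then pinched the overhanging part and lifted it off.
- **Before letting go:** the wrist force went from −1.7 N (holding the board) to +5.3 N (board resting on the hooks). By the wrist moment the load was shared about 54 % on hook A and 46 % on hook B. The pictures showed both hooks through their slots.
- **After letting go:** the wrist force was near zero, and I backed the arm off upward. In the last pictures the board hangs level on both hooks. The other two boards are still in the rack, and the bowl, carton, jar and tin have not moved. I did not look closely at the bottles or the brush in the final pictures; the arm never worked near them.
- **Measurements that disagreed:**
  - The fingertip touched the board about 3 mm later than I had calculated.
  - The stand's foot was drawn about 1 cm off in the overlays, so I located the stand by its wires instead.

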